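# Rack the tins heavy end down

### The arm

A 7-joint arm with a two-finger parallel gripper is mounted at the origin on a cart in front of the work surface, level with it; the furniture and walls round the work are solid. World frame = base frame: x ahead of the robot, y to its left, z up, the work surface at z = 0. Lengths are in m, angles in rad, forces in N, time in s.
With the tool pointing down it reaches from about 0.425 to 0.925 m from the base axis. Payload 6.8 kg.
Tool frame: the origin (TCP) lies between the finger pads; the fingertips stand r.tip_reach ahead of it and the grasp point (between the pads) lies 11 mm behind it (r.tip_reach is the distance from the TCP to the fingertips, in m); z points along the fingers, y is the direction in which the jaws open and shut (so a half turn about z gives the same grasp; the last joint's range is limited). The gripper opens to 85 mm and grips with 20 to 120 N. Pads are 22 mm wide; open, the fingers measure 114 mm over their backs; the gripper's body (76 mm by 85 mm) begins 54 mm behind the grasp point. The pads swing forward as they close: fully open they stand 13 mm farther back than shut.
Start: joints at [-1.27, 0.477, 0.022, 1.555, -0.011, 1.109, -0.083], TCP at [0.268, 0.619, 0.239] pointing down, gripper open.
Joint ranges: [-2.96, 2.96], [-0.34, 2.1], [-1.41, 1.46], [0.24, 2.44], [-1.37, 4.51], [0.17, 1.92], [-2.96, 2.96]. Speed limits (rad/s): [2.39, 2.39, 3.14, 3.14, 3.14, 3.14, 3.14].

### API

Orientations are given as a rotation vector (axis times angle).
In Python, from bench import r, eyes, spotter gives the robot as it stands.
- The arm moves only by the tool carry_out, never from a script. Its argument "series" is text: rows parted by semicolons, each of 5 numbers parted by spaces: the shift along the tool's x, y, z in cm, then the turn about the tool's z in rad, then the opening, from 0 (shut) to 1 (fully open). In form: x y z yaw gripper; .... A call has 1 to 8 rows; each row shifts and turns the commanded pose from where the row before left it, along the tool's axes as they then stand; what a row does not reach is not made up. A row lasts 1/8 s, in which the tool goes at most 62.5 mm and 10.7 degrees, less where a joint would pass 70% of its speed; a pose out of reach is approached as far as the arm can. A call with a gripper value outside its range is refused whole. The fingers move at their own pace and stop on an object; "grip_force" is the grip in N (left out, the last holds). Time passes only in rows, so rows that do not move let the fingers close. It gives the time, the measured TCP pose, the force and the opening at its end, in the units of the state.
- r.get_obs(): the state, without advancing time (a new reading comes with each control period).
- eyes.grab_frame(name): name is "scene" or "top" or "wrist"; returns a dict with "color" (400x640x3 uint8, blue, green, red), "intrinsics" (3x3 intrinsics, pixels), "R" (3x3) and "t" (3): a world point X has camera coordinates R X + t; the wrist camera has in their place "T_tool_cam" (4x4, takes a point from camera to tool coordinates, whose origin is the TCP and whose axes are the flange's). Camera axes: x right, y down, z forward; pixel columns grow to the right and rows downward; lengths in m; the calibration is good to about 2 mm. The wrist camera is an equidistant fisheye: a pixel r from the principal point sees the ray r / f radians off the axis. A picture is of the moment at which its call begins: read the wrist's pose just before it. There is no depth.
- r.hand_in(): hands the job in, once; it reports no verdict.
Trained networks look in a picture, given as the dict that the camera call returned (one of the last four; its "shot" number tells which), for a name from the list of things; names that differ only in an ending like _2 or _b are one class to them, and where a whole thing is asked for, a point or a joint stands for the part that bears it (a point fixed in the world has none). Each returns a list of dicts, best first, with "confidence" (0 to 1); they miss things now and then, are a little off and sometimes report something else, mostly with a low value. They report only what shows in the picture. A call takes as long as a camera call.
- spotter.search_frame(picture, query): "uv" ([column, row] in pixels, amid what is visible of it).
- spotter.trace(picture, query): "pixels" (400x640 bool, what is visible of it) and "uv" ([column, row] in pixels, amid what is visible of it).
- spotter.mark_of(picture, query): "uv" ([column, row] in pixels: a listed point, or the origin of a listed thing).
The state is a dict: "clock": time; "joints": joint angles; "qvel": joint speeds; "tau": joint torques, N m; "tcp_pos": TCP position; "orientation": TCP orientation; "contact_force": force on the tool from outside, world axes, zero at the start; "moment": the same for the moment, N m; "grip_width": finger opening in m.
Only numpy, scipy, OpenCV 4.12 (cv2) and the standard library are available. Lean on these libraries where they do the work, as an engineer would, in place of code of your own. Each camera call takes 0.05 s, during which the arm holds its last target.

### The job

Put the long metal tins away in the upright rack: raise the rack's keeper lever right up, stand every tin that lies on the worktop upright in a bay of its own with its heavy end at the bottom, then lower the lever level over them again. The two ends of a tin look alike, so lift each one by its handle and see which end drops; leave the brass weight, the green-lidded jar and the sugar jar where they are.

Things in the scene. Friction and masses are not known exactly. Their poses are not given: they have to be found in the camera images.
- tin_case_1_center (a point): Long closed metal tin, body 150 mm long and 42 x 42 mm across, 0.62 kg; the point is the body's centre, x runs along it, z towards the handle face. It starts lying, handle up. Both ends look alike, but one, at random, hides a weight (balance point 40 mm from the centre, towards that end): lifted by the handle, the tin tilts, that end down. 2 or 3 of the 6 tins are there; the others read None.
- tin_case_2_center (a point): Another tin like tin_case_1, except for which end is heavy. The handle, amid the top: an upright steel plate 12 mm thick (along the tin), 30 mm wide (across), from 10 to 40 mm above the top face (82 mm above the worktop as the tin lies). It rocks on a pin 46 mm above the foot of the lying tin, 0.6 rad at most to either end of the tin, lightly spring-centred.
- tin_case_3_center (a point): Another tin like tin_case_1, except for which end is heavy.
- tin_case_4_center (a point): Another tin like tin_case_1, except for which end is heavy.
- tin_case_5_center (a point): Another tin like tin_case_1, except for which end is heavy.
- tin_case_6_center (a point): Another tin like tin_case_1, except for which end is heavy.
- rack: Fixed steel rack. Three square bays in a row along its y axis, open at the top, 52 x 52 mm inside; outer walls 46 mm high, 4 mm thick, solid blocks of that height between the bays; floor 6 mm above the worktop. Any bay will do. Origin: on the worktop under the middle bay; x points to the rear, where a post carries the keeper lever; z up.
- bay_1 (a point): Centre of the floor of a bay (the left one, rack y = +92 mm), 6 mm above the worktop; axes as the rack's.
- bay_2 (a point): Centre of the floor of a bay (the middle one), 6 mm above the worktop; axes as the rack's.
- bay_3 (a point): Centre of the floor of a bay (the right one, rack y = -92 mm), 6 mm above the worktop; axes as the rack's.
- keeper (a joint): Angle of the keeper lever (rad), a bar on the rear post with a 232 mm crossbar that closes the bays from above. 0 = level, on its stop, its underside 163 mm above the worktop (7 mm over racked tins); grows as the front end rises, to 1.9 (leaning back); 1.57 is upright. It stays where it is left (friction 0.18 N m). It starts between 0 and 0.25.
- keeper_tab (a point): Centre of the lever's black grip tab at its front end, 28 mm along the lever, 14 mm wide across it (along the rack's y), 24 mm high; 150 mm from the pivot. Pinched across its 14 mm it can turn between the fingers.
- keeper_pivot (a point): Point on the lever's pivot axis: 95 mm behind the bays' centre line, 168 mm above the worktop; the axis runs along the rack's y. When the lever is lowered its tab stands 55 mm in front of the bays' centre line.
- weight_big: Bystander: brass balance weight with a knob, 37 mm wide, 35 mm high; origin at its foot.
- pepper_jar: Bystander: glass jar with a dark green lid and red contents, 60 mm wide, 85 mm high; origin at its foot.
- sugar_jar: Bystander: tall glass jar of sugar with a dark lid, 90 mm wide, 140 mm high; origin at its foot.

How it is judged:
On the way, in this order (a step that is already met when the one before it is completed fails the run):
1. the keeper lever is raised right up (value of joint keeper above 1.35 rad), for 0.2 s.
2. every tin stands upright in a bay on its heavy end, the lever still raised (angle between the x axis of each of tin_case_1_center, tin_case_2_center, tin_case_3_center, tin_case_4_center, tin_case_5_center, tin_case_6_center and the z axis of rack, either way round below 0.12 rad and x of tin_case_1_center in the frame of rack between -0.03 and 0.03 m and y of tin_case_1_center in the frame of rack between -0.125 and 0.125 m and height (world z) of tin_case_1_center between 0.074 and 0.088 m and height (world z) of each of tin_case_1_heavy, tin_case_2_heavy, tin_case_3_heavy, tin_case_4_heavy, tin_case_5_heavy, tin_case_6_heavy below 0.06 m and x of tin_case_2_center in the frame of rack between -0.03 and 0.03 m and y of tin_case_2_center in the frame of rack between -0.125 and 0.125 m and height (world z) of tin_case_2_center between 0.074 and 0.088 m and x of tin_case_3_center in the frame of rack between -0.03 and 0.03 m and y of tin_case_3_center in the frame of rack between -0.125 and 0.125 m and height (world z) of tin_case_3_center between 0.074 and 0.088 m and x of tin_case_4_center in the frame of rack between -0.03 and 0.03 m and y of tin_case_4_center in the frame of rack between -0.125 and 0.125 m and height (world z) of tin_case_4_center between 0.074 and 0.088 m and x of tin_case_5_center in the frame of rack between -0.03 and 0.03 m and y of tin_case_5_center in the frame of rack between -0.125 and 0.125 m and height (world z) of tin_case_5_center between 0.074 and 0.088 m and x of tin_case_6_center in the frame of rack between -0.03 and 0.03 m and y of tin_case_6_center in the frame of rack between -0.125 and 0.125 m and height (world z) of tin_case_6_center between 0.074 and 0.088 m and value of joint keeper above 1.2 rad), for 0.2 s.
3. the keeper lever is lowered level over the tins (angle between the x axis of each of tin_case_1_center, tin_case_2_center, tin_case_3_center, tin_case_4_center, tin_case_5_center, tin_case_6_center and the z axis of rack, either way round below 0.12 rad and x of tin_case_1_center in the frame of rack between -0.03 and 0.03 m and y of tin_case_1_center in the frame of rack between -0.125 and 0.125 m and height (world z) of tin_case_1_center between 0.074 and 0.088 m and height (world z) of each of tin_case_1_heavy, tin_case_2_heavy, tin_case_3_heavy, tin_case_4_heavy, tin_case_5_heavy, tin_case_6_heavy below 0.06 m and x of tin_case_2_center in the frame of rack between -0.03 and 0.03 m and y of tin_case_2_center in the frame of rack between -0.125 and 0.125 m and height (world z) of tin_case_2_center between 0.074 and 0.088 m and x of tin_case_3_center in the frame of rack between -0.03 and 0.03 m and y of tin_case_3_center in the frame of rack between -0.125 and 0.125 m and height (world z) of tin_case_3_center between 0.074 and 0.088 m and x of tin_case_4_center in the frame of rack between -0.03 and 0.03 m and y of tin_case_4_center in the frame of rack between -0.125 and 0.125 m and height (world z) of tin_case_4_center between 0.074 and 0.088 m and x of tin_case_5_center in the frame of rack between -0.03 and 0.03 m and y of tin_case_5_center in the frame of rack between -0.125 and 0.125 m and height (world z) of tin_case_5_center between 0.074 and 0.088 m and x of tin_case_6_center in the frame of rack between -0.03 and 0.03 m and y of tin_case_6_center in the frame of rack between -0.125 and 0.125 m and height (world z) of tin_case_6_center between 0.074 and 0.088 m and value of joint keeper below 0.12 rad), for 0.2 s.
At the end, for the whole second after the job is handed in: Every tin present stands at rest in a bay of the rack, its length within 0.12 rad of the rack's upright, its foot down on the bay floor (centre 74 to 88 mm above the worktop), its heavy end at the bottom; the keeper lever is lowered within 0.12 rad of level (all of step 3 and linear speed of each of tin_case_1, tin_case_2, tin_case_3, tin_case_4, tin_case_5, tin_case_6 below 0.02 m/s); the robot touches nothing.
It fails at once if the brass weight is knocked more than 3 cm from its place or over (distance of weight_big from where it was at the start of the episode above 0.03 m or angle between weight_big's own z axis and vertical above 0.5 rad).
It fails at once if the green-lidded jar is knocked more than 3 cm from its place or over (distance of pepper_jar from where it was at the start of the episode above 0.03 m or angle between pepper_jar's own z axis and vertical above 0.5 rad).
It fails at once if the sugar jar is knocked more than 3 cm from its place or over (distance of sugar_jar from where it was at the start of the episode above 0.03 m or angle between sugar_jar's own z axis and vertical above 0.5 rad).
Of tin_case_1, tin_case_2, tin_case_3, tin_case_4, tin_case_5, tin_case_6 only 2 to 3 are there at a start; the rules pass over those that are not, and their reading is None.
At some moment in a run one of tin_case_1, tin_case_2, tin_case_3, tin_case_4, tin_case_5, tin_case_6 may be knocked a few centimetres aside while the robot is not near it.
Once in a run the grip may slacken for a moment while it holds something.
It also fails if it takes over 210 s, if anything falls off the work surface, if the arm or the gripper's body presses on something with over 40 N, if the wrist force passes 120 N, or if a joint passes its speed limit or range.

## Working session

There is one attempt and no reset: what is moved stays moved. The work goes in short steps, Python scripts to look and compute and a tool call to move; the robot and the scene stay as the last step left them, time stands still between calls to the robot, and variables do not carry over. Pictures are saved under pics/ and viewed, and the job is handed in when it is done.

Besides the shell and the picture viewer there is one more tool, called after "Request:" by a JSON object that holds its "op" and its "data", one argument or row to a line. carry_out: Moves the arm, as the interface text tells. Its arguments: {"type":"object","properties":{"series":{"type":"string"},"grip_force":{"type":"number"}},"required":["series"]}

```bash
ls -la; mkdir -p pics; python3 - <<'E'
from bench import r, eyes, spotter
import cv2, numpy as np
o=r.get_obs(); print(o, r.tip_reach)
for n in ["scene","top","wrist"]:
    f=eyes.grab_frame(n); cv2.imwrite(f"pics/{n}0.png",f["color"])
    print(n,{k:(np.round(v,3).tolist() if not isinstance(v,int) else v) for k,v in f.items() if k!="color"})
E
```

```text
total 12
drwxr-xr-x  3 agent agent 4096 Dec  6 21:35 .
drwxr-xr-x 23 root  root  4096 Dec  6 21:35 ..
drwxr-xr-x  2 agent agent 4096 Dec  6 21:35 pics
{'clock': 0.0, 'joints': array([-1.27008734,  0.47781253,  0.02231386,  1.55645409, -0.01154489,
        1.10926024, -0.08310183]), 'qvel': array([ 0.00046561,  0.00100936, -0.00136672,  0.00023863,  0.00022612,
        0.00101135, -0.00078461]), 'tau': array([-3.33329326e-04, -5.96457553e+01,  1.60777129e+00, -2.81191170e+01,
        1.23619032e-02,  9.45069100e-03, -2.67013078e-06]), 'tcp_pos': array([0.268083  , 0.61886022, 0.23831572]), 'orientation': array([-6.37600194e-01, -3.07591749e+00,  2.80332121e-03]), 'contact_force': array([-0.56765796,  0.34554993, -0.46026803]), 'moment': array([0.03712365, 0.03395996, 0.00795305]), 'grip_width': 0.08537061859203558} 0.008
scene {'intrinsics': [[512.65, 0.0, 317.973], [0.0, 512.65, 201.178], [0.0, 0.0, 1.0]], 'R': [[0.896, -0.445, -0.013], [-0.298, -0.579, -0.759], [0.33, 0.683, -0.651]], 't': [-0.546, 0.254, 1.382], 'shot': 1}
top {'intrinsics': [[495.806, 0.0, 319.204], [0.0, 495.806, 194.972], [0.0, 0.0, 1.0]], 'R': [[0.294, -0.956, -0.0], [-0.91, -0.28, -0.307], [0.293, 0.09, -0.952]], 't': [-0.224, 0.543, 1.505], 'shot': 2}
wrist {'intrinsics': [[309.707, 0.0, 317.576], [0.0, 309.707, 194.223], [0.0, 0.0, 1.0]], 'T_tool_cam': [[0.001, -0.96, -0.278, 0.071], [1.0, 0.0, 0.001, 0.0], [-0.001, -0.278, 0.96, -0.135], [0.0, 0.0, 0.0, 1.0]], 'shot': 3}
```

View pics/scene0.png

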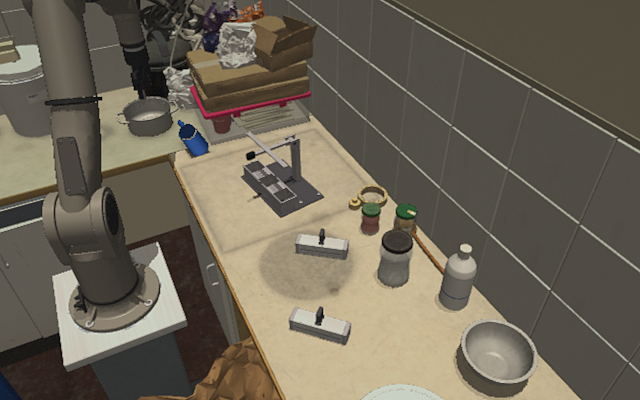

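View pics/top0.png

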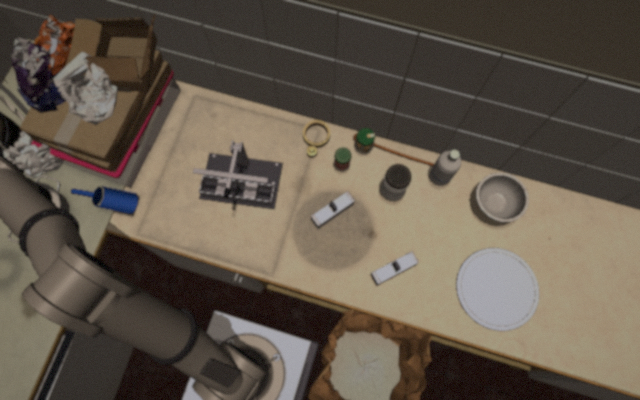

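View pics/wrist0.png

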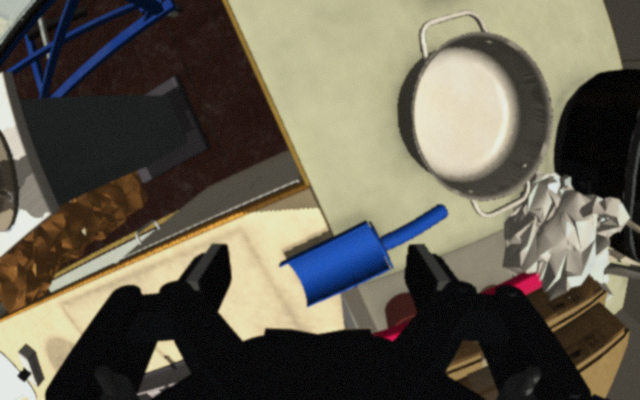

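```bash
cat > h.py <<'E'
from bench import r, eyes, spotter
import cv2, numpy as np
from scipy.spatial.transform import Rotation as Ro
def tool():
    o=r.get_obs(); return np.array(o["tcp_pos"]), Ro.from_rotvec(o["orientation"]).as_matrix(), o
def grab(n):
    p,R,o=tool(); f=eyes.grab_frame(n); f["name"]=n; f["tp"]=p; f["tR"]=R; return f
def ray(f,uv):
    K=f["intrinsics"]
    if f["name"]!="wrist":
        d=np.array([(uv[0]-K[0,2])/K[0,0],(uv[1]-K[1,2])/K[1,1],1.]); R=np.array(f["R"]); t=np.array(f["t"])
        d=R.T@d; return -R.T@t, d/np.linalg.norm(d)
    x=(uv[0]-K[0,2])/K[0,0]; y=(uv[1]-K[1,2])/K[1,1]; th=np.hypot(x,y)
    s=np.sin(th)/th if th>1e-9 else 1.
    d=np.array([x*s,y*s,np.cos(th)]); T=np.array(f["T_tool_cam"])
    return f["tp"]+f["tR"]@T[:3,3], f["tR"]@(T[:3,:3]@d)
def proj(f,X):
    K=f["intrinsics"]; X=np.array(X,float)
    if f["name"]!="wrist":
        c=np.array(f["R"])@X+np.array(f["t"]); return np.array([K[0,0]*c[0]/c[2]+K[0,2],K[1,1]*c[1]/c[2]+K[1,2]])
    T=np.array(f["T_tool_cam"]); c=f["tR"].T@(X-f["tp"]); c=T[:3,:3].T@(c-T[:3,3])
    th=np.arctan2(np.hypot(c[0],c[1]),c[2]); n=np.hypot(c[0],c[1])
    return np.array([K[0,2]+K[0,0]*th*c[0]/n,K[1,2]+K[1,1]*th*c[1]/n])
def onz(f,uv,z):
    o,d=ray(f,uv); return o+d*(z-o[2])/d[2]
def tri(rs):
    A=0;b=0
    for o,d in rs:
        P=np.eye(3)-np.outer(d,d); A=A+P; b=b+P@o
    X=np.linalg.solve(A,b); return X,[np.linalg.norm((np.eye(3)-np.outer(d,d))@(X-o)) for o,d in rs]
def save(f,name,pts=()):
    im=f["color"].copy()
    for p in pts: cv2.circle(im,tuple(int(round(v)) for v in p),3,(0,0,255),1)
    cv2.imwrite(f"pics/{name}.png",im)
E
python3 - <<'E'
from h import *
np.set_printoptions(precision=4,suppress=True)
fs={n:grab(n) for n in ["scene","top"]}
for q in ["tin_case_1_center","bay_1","bay_2","bay_3","rack","keeper_tab","keeper_pivot","weight_big","pepper_jar","sugar_jar"]:
    for n,f in fs.items():
        for d in spotter.mark_of(f,q)[:6]:
            print(q,n,d["uv"],round(d["confidence"],2),onz(f,d["uv"],{'t':.021,'b':.006,'k':.168}.get(q[0],0.)))
E
```

```text
tin_case_1_center scene [317.2, 325.8] 0.89 [ 0.4352 -0.3479  0.021 ]
bay_1 scene [282.7, 204.0] 0.85 [0.5488 0.1325 0.006 ]
bay_1 scene [252.4, 176.6] 0.75 [0.5133 0.3123 0.006 ]
bay_1 scene [272.0, 190.4] 0.61 [0.5446 0.2122 0.006 ]
bay_1 top [209.0, 191.6] 0.88 [0.5114 0.3136 0.006 ]
bay_1 top [267.4, 199.1] 0.85 [0.5444 0.1161 0.006 ]
bay_1 top [241.0, 194.1] 0.83 [0.5349 0.2071 0.006 ]
bay_2 scene [282.7, 204.0] 0.85 [0.5488 0.1325 0.006 ]
bay_2 scene [252.4, 176.6] 0.75 [0.5133 0.3123 0.006 ]
bay_2 scene [272.0, 190.4] 0.61 [0.5446 0.2122 0.006 ]
bay_2 top [209.0, 191.6] 0.88 [0.5114 0.3136 0.006 ]
bay_2 top [267.4, 199.1] 0.85 [0.5444 0.1161 0.006 ]
bay_2 top [241.0, 194.1] 0.83 [0.5349 0.2071 0.006 ]
bay_3 scene [282.7, 204.0] 0.85 [0.5488 0.1325 0.006 ]
bay_3 scene [252.4, 176.6] 0.75 [0.5133 0.3123 0.006 ]
bay_3 scene [272.0, 190.4] 0.61 [0.5446 0.2122 0.006 ]
bay_3 top [209.0, 191.6] 0.88 [0.5114 0.3136 0.006 ]
bay_3 top [267.4, 199.1] 0.85 [0.5444 0.1161 0.006 ]
bay_3 top [241.0, 194.1] 0.83 [0.5349 0.2071 0.006 ]
rack scene [270.5, 193.4] 0.9 [0.5366 0.2069 0.    ]
rack 
[... 185 characters left out ...]
289.9, 140.7] 0.64 [0.626  0.2295 0.168 ]
keeper_pivot scene [251.7, 176.4] 0.6 [0.4512 0.1113 0.168 ]
keeper_pivot top [236.1, 147.2] 0.9 [0.6334 0.2331 0.168 ]
weight_big scene [273.6, 191.8] 0.74 [0.549  0.2099 0.    ]
weight_big scene [357.4, 206.6] 0.63 [0.7596 0.0174 0.    ]
weight_big top [235.2, 148.8] 0.7 [0.6872 0.2846 0.    ]
weight_big top [313.4, 153.0] 0.56 [0.7524 0.0188 0.    ]
weight_big top [238.8, 190.1] 0.29 [0.5477 0.2206 0.    ]
pepper_jar scene [370.2, 227.4] 0.68 [ 0.7465 -0.0845  0.    ]
pepper_jar top [341.3, 163.1] 0.63 [ 0.7448 -0.0847  0.    ]
sugar_jar scene [393.7, 271.7] 0.62 [ 0.7127 -0.2689  0.    ]
sugar_jar top [391.5, 186.2] 0.91 [ 0.7141 -0.2719  0.    ]
```

```bash
cat >> h.py <<'E'
np.set_printoptions(precision=4,suppress=True)
def plan(target, jaw=None, g=1.0, step=6.0, cmd=None, yawmax=0.17):
    """print rows from current (or cmd=(p,R)) to world TCP target; jaw = world angle of tool y (mod pi)"""
    p,R,o=tool()
    if cmd: p,R=cmd
    t=np.array(target,float); dy=0.
    if jaw is not None:
        a=np.arctan2(R[1,1],R[0,1]); d=(jaw-a+np.pi/2)%np.pi-np.pi/2   # world rotation about +z
        dy=-d   # tool z is down
    n=int(max(np.ceil(np.linalg.norm(t-p)*100/step),np.ceil(abs(dy)/yawmax),1))
    rows=[]
    dv=(t-p)/n
    for i in range(n):
        s=(R.T@dv)*100; rows.append("%.1f %.1f %.1f %.3f %g"%(s[0],s[1],s[2],dy/n,g))
        R=R@Ro.from_rotvec([0,0,dy/n]).as_matrix()
    print(n,"rows: ","; ".join(rows)); return rows
E
python3 - <<'E'
from h import *
p,R,o=tool(); print(p,R)
y=0.17
plan([.50,.24,.30])
plan([.40,.19,.36],np.pi/2+y)
E
```

```text
[0.2683 0.6194 0.2393] [[-0.9176  0.3976  0.    ]
 [ 0.3976  0.9176  0.0001]
 [ 0.      0.0001 -1.    ]]
8 rows:  -4.5 -3.2 -0.8 0.000 1; -4.5 -3.2 -0.8 0.000 1; -4.5 -3.2 -0.8 0.000 1; -4.5 -3.2 -0.8 0.000 1; -4.5 -3.2 -0.8 0.000 1; -4.5 -3.2 -0.8 0.000 1; -4.5 -3.2 -0.8 0.000 1; -4.5 -3.2 -0.8 0.000 1
8 rows:  -3.6 -4.3 -1.5 -0.072 1; -3.3 -4.5 -1.5 -0.072 1; -3.0 -4.8 -1.5 -0.072 1; -2.6 -5.0 -1.5 -0.072 1; -2.3 -5.1 -1.5 -0.072 1; -1.9 -5.3 -1.5 -0.072 1; -1.5 -5.4 -1.5 -0.072 1; -1.1 -5.5 -1.5 -0.072 1
```

Request:
{"op": "carry_out", "data": {
  "series": "-3.7 -4.3 -1 -0.072 1; -3.3 -4.5 -1 -0.072 1; -3.0 -4.8 -1 -0.072 1; -2.7 -5.0 -1 -0.072 1; -2.4 -5.1 -1 -0.072 1; -2 -5.2 -1 -0.072 1; -1.6 -5.3 -1 -0.072 1; -1.3 -5.3 -1 -0.072 1"
}}

```text
clock: 2.25
tcp_pos: [0.4054, 0.191, 0.32]
orientation: [-0.266, 3.13, 0.001]
contact_force: [0.8, 0.6, 0.5]
grip_width: 0.0854
```

```bash
python3 - <<'E'
from h import *
print(tool()[0], tool()[1][:2,1])
fs={n:grab(n) for n in ["wrist","scene","top"]}
for n,f in fs.items(): save(f,n+"1")
R={}
for q,z in [("tin_case_1_center",.021),("bay_1",.006),("keeper_tab",.18),("keeper_pivot",.168),("rack",0)]:
    for n,f in fs.items():
        for d in spotter.mark_of(f,q)[:6]:
            print(q,n,d["uv"],round(d["confidence"],2),onz(f,d["uv"],z))
E
```

```text
[0.4054 0.191  0.32  ] [-0.1686  0.9857]
tin_case_1_center wrist [39.3, 138.7] 0.6 [ 0.4407 -0.3453  0.021 ]
tin_case_1_center scene [318.4, 324.7] 0.69 [ 0.4393 -0.3463  0.021 ]
tin_case_1_center top [395.8, 269.8] 0.82 [ 0.4374 -0.3549  0.021 ]
tin_case_1_center top [236.5, 193.0] 0.59 [0.5302 0.219  0.021 ]
bay_1 wrist [377.6, 240.3] 0.97 [0.5243 0.3107 0.006 ]
bay_1 wrist [262.8, 238.7] 0.84 [0.5524 0.1283 0.006 ]
bay_1 wrist [319.8, 241.5] 0.73 [0.541 0.219 0.006]
bay_1 scene [253.0, 177.9] 0.79 [0.5125 0.3046 0.006 ]
bay_1 scene [268.5, 192.5] 0.69 [0.5301 0.2074 0.006 ]
bay_1 scene [282.3, 204.2] 0.66 [0.5473 0.1322 0.006 ]
bay_1 scene [318.5, 243.2] 0.2 [ 0.5727 -0.0783  0.006 ]
bay_1 top [212.2, 191.9] 0.76 [0.5136 0.3028 0.006 ]
bay_1 top [237.5, 192.6] 0.73 [0.5365 0.2202 0.006 ]
bay_1 top [265.8, 197.7] 0.71 [0.5475 0.1229 0.006 ]
keeper_tab wrist [319.6, 259.7] 0.84 [0.4813 0.2068 0.18  ]
keeper_tab wrist [134.2, 227.2] 0.21 [0.4851 0.0026 0.18  ]
keeper_tab scene [250.2, 155.3] 0.91 [0.4799 0.1965 0.18  ]
keeper_tab top [228.5, 192.7] 0.95 [0.4826 0.2004 0.18  ]
keeper_tab top [392.6, 272.3] 0.3 [ 0.3956 -0.3321  0.18  ]
keeper_pivot scene [291.0, 139.5] 0.69 [0.6319 0.2342 0.168 ]
keeper_pivot top [234.7, 147.5] 0.83 [0.6311 0.237  0.168 ]
rack scene [275.0, 193.0] 0.97 [0.5507 0.202  0.    ]
rack top [238.1, 191.1] 0.75 [0.5437 0.2217 0.    ]
```

View pics/wrist1.png

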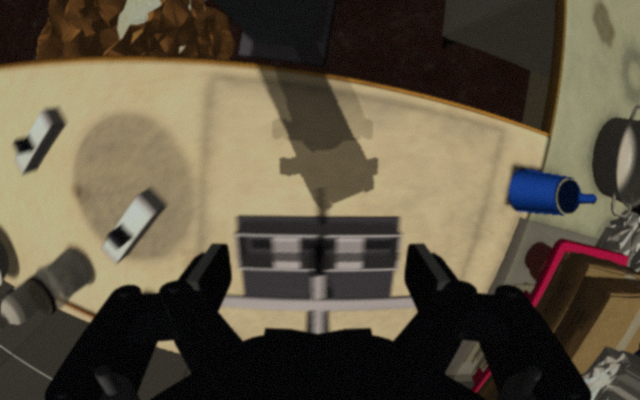

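View pics/scene1.png

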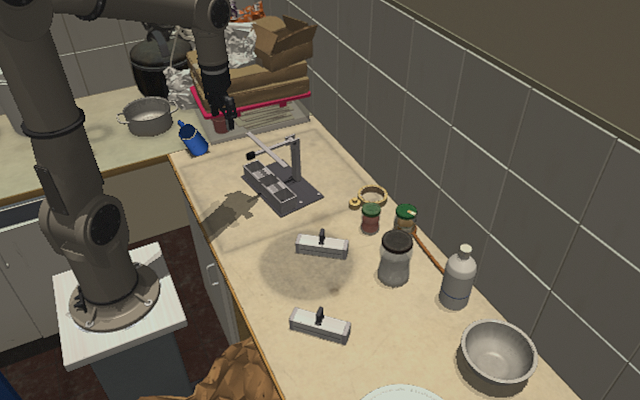

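```bash
python3 - <<'E'
from h import *
fs={n:grab(n) for n in ["wrist","scene","top"]}
rs=[]
for n,f in fs.items():
    d=spotter.trace(f,"keeper_tab"); 
    m=spotter.mark_of(f,"keeper_tab")[0]; print(n,m["uv"],m["confidence"]); rs.append(ray(f,m["uv"]))
print(tri(rs)); print(tri(rs[::2])); print(tri(rs[:2]))
rs=[]
for n in ["scene","top"]:
    m=spotter.mark_of(fs[n],"keeper_pivot")[0]; print(n,m["uv"],m["confidence"]); rs.append(ray(fs[n],m["uv"]))
print(tri(rs))
f=fs["wrist"]; im=f["color"][190:340,200:440]; cv2.imwrite("pics/w1z.png",cv2.resize(im,None,fx=3,fy=3,interpolation=cv2.INTER_CUBIC))
E
```

```text
wrist [319.4, 261.3] 0.56
scene [253.1, 154.0] 0.89
top [226.7, 193.6] 0.61
(array([0.4867, 0.2079, 0.1722]), [np.float64(0.0013582532055767405), np.float64(0.0063719942082175055), np.float64(0.0062098162205182625)])
(array([0.4793, 0.2062, 0.1823]), [np.float64(0.002566807889642968), np.float64(0.0025668078896429287)])
(array([0.491 , 0.2099, 0.1703]), [np.float64(0.003061612306236771), np.float64(0.0030616123062367244)])
scene [291.8, 140.4] 0.96
top [233.3, 147.4] 0.78
(array([0.6368, 0.2448, 0.1557]), [np.float64(0.0021152554807884446), np.float64(0.0021152554807883903)])
```

View pics/w1z.png

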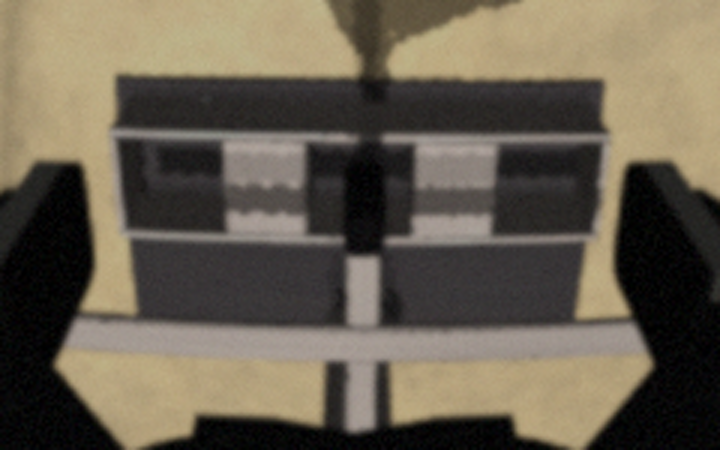

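```bash
cat > rack.py <<'E'
from h import *
from scipy.optimize import least_squares
def corners(x,y,a,z=.046):
    c,s=np.cos(a),np.sin(a)
    return [np.array([x+c*px-s*py,y+s*px+c*py,z]) for px,py in [(-.03,-.122),(-.03,.122),(.03,-.122),(.03,.122)]]
E
python3 - <<'E'
from rack import *
f=grab("wrist")
uv=np.array([[115,132],[607,134],[124,236],[598,240]])/3+[200,190]
W=[onz(f,u,.046) for u in uv]; print(np.array(W))
s=least_squares(lambda v:np.concatenate([proj(f,c)-u for c,u in zip(corners(*v),uv)]),[.535,.215,.17])
print(s.x,s.fun)
x,y,a=s.x
f2=grab("top");f3=grab("scene")
X=np.array([x,y,0]);ax=np.array([np.cos(a),np.sin(a),0]);ay=np.array([-np.sin(a),np.cos(a),0])
for g in (f,f2,f3):
    piv=X+.095*ax+[0,0,.168]
    print(g["name"],proj(g,piv))
    for al in (0,.1,.2): print(al,proj(g,piv-ax*.15*np.cos(al)+np.array([0,0,.15*np.sin(al)])))
for g,n in ((f2,"top"),(f3,"scene")):
    save(g,n+"r",[proj(g,c) for c in corners(x,y,a)]); im=cv2.imread(f"pics/{n}r.png"); 
    im=im[120:240,160:340]; cv2.imwrite(f"pics/{n}r.png",cv2.resize(im,None,fx=4,fy=4))
E
```

```text
[[0.5314 0.0973 0.046 ]
 [0.4926 0.3352 0.046 ]
 [0.5894 0.1059 0.046 ]
 [0.5516 0.347  0.046 ]]
[0.5414 0.2213 0.1596] [-0.7589 -0.277   1.1859  0.0442 -0.176   0.5226 -0.2727 -0.0498]
wrist [320.6106 359.786 ]
0 [322.4935 260.2912]
0.1 [322.7204 268.0115]
0.2 [322.9379 277.612 ]
top [235.3088 146.4168]
0 [225.9298 191.4662]
0.1 [225.0877 189.6731]
0.2 [224.3371 187.3932]
scene [291.6347 138.891 ]
0 [250.923  155.1515]
0.1 [250.6565 151.0693]
0.2 [250.8181 146.8116]
```

View pics/topr.png

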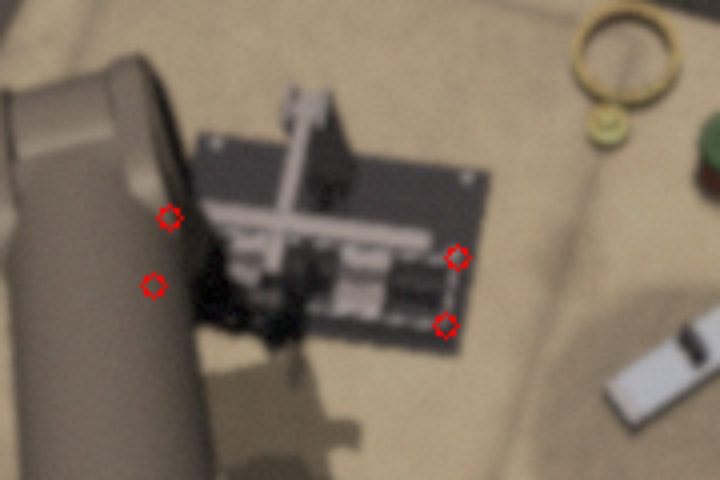

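View pics/scener.png

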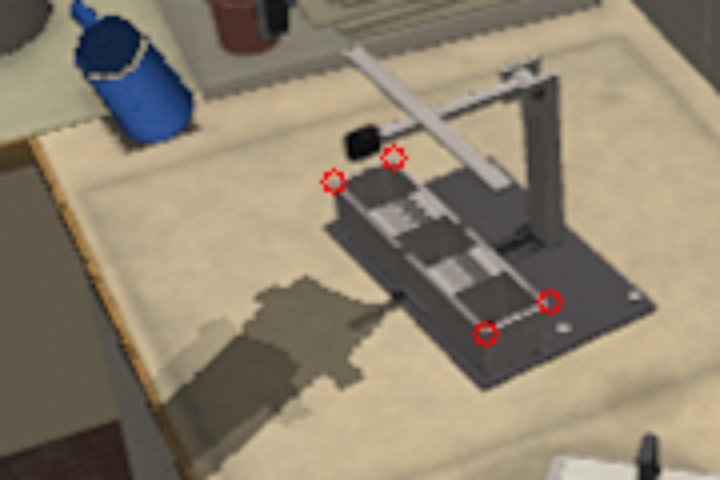

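```bash
python3 - <<'E'
from h import *
p,R,o=tool()
plan([.487,.2126,.25]); plan([.487,.2126,.158],cmd=(np.array([.487,.2126,.25]),R))
E
```

```text
2 rows:  -4.2 0.3 3.5 0.000 1; -4.2 0.3 3.5 0.000 1
2 rows:  0.0 -0.0 4.6 0.000 1; 0.0 -0.0 4.6 0.000 1
```

Request:
{"op": "carry_out", "data": {
  "series": "-4.2 0.4 3.5 0 1; -4.2 0.4 3.5 0 0.6; 0 0 4.6 0 0.6; 0 0 4.6 0 0.6; 0 0 0 0 0.6; 0 0 0 0 0; 0 0 0 0 0; 0 0 0 0 0",
  "grip_force": 40
}}

```text
clock: 4.85
tcp_pos: [0.4887, 0.2107, 0.1591]
orientation: [-0.255, 3.128, -0.005]
contact_force: [2.9, -10.7, -0.2]
grip_width: 0.0134
```

```bash
python3 - <<'E'
from h import *
p,R,o=tool(); print(p,o["grip_width"],o["contact_force"])
f=grab("wrist");save(f,"w2"); g=grab("scene"); cv2.imwrite("pics/s2.png",cv2.resize(g["color"][80:260,160:400],None,fx=3,fy=3))
E
```

```text
[0.4887 0.2107 0.1591] 0.013370935071096254 [  2.9073 -10.7279  -0.2386]
```

View pics/s2.png

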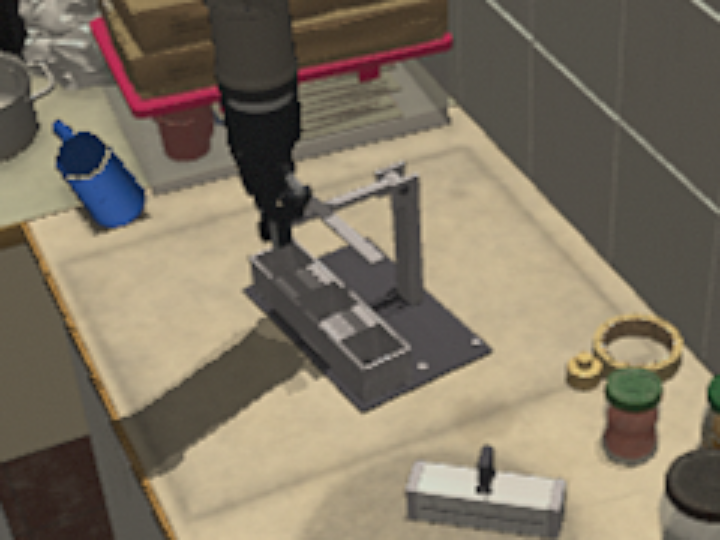

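Request:
{"op": "carry_out", "data": {
  "series": "-0.1 0 -1.9 0 0; -0.4 0 -1.8 0 0; -0.6 0 -1.8 0 0; -0.8 0 -1.7 0 0; -1 0 -1.6 0 0; -1.2 0 -1.4 0 0; -1.4 0 -1.3 0 0; -1.5 0 -1.1 0 0"
}}

```text
clock: 5.95
tcp_pos: [0.5561, 0.2212, 0.2837]
orientation: [0.255, -3.13, 0.008]
contact_force: [3.8, -8.8, -12.7]
grip_width: 0.0133
```

Request:
{"op": "carry_out", "data": {
  "series": "-1.65 0 -0.9 0 0; -1.75 0 -0.7 0 0; -1.8 0 -0.5 0 0; -1.85 0 -0.25 0 0; -1.5 0 -0.05 0 0; -1.5 0 0.1 0 0; -1.2 0 0.2 0 0; 0 0 0 0 0"
}}

```text
clock: 6.95
tcp_pos: [0.6671, 0.2387, 0.3041]
orientation: [0.253, -3.129, 0.012]
contact_force: [-0.0, -11.4, -6.3]
grip_width: 0.0136
```

```bash
python3 - <<'E'
from h import *
p,R,o=tool(); print(p,o["grip_width"],o["contact_force"])
g=grab("scene"); cv2.imwrite("pics/s3.png",cv2.resize(g["color"][40:260,160:400],None,fx=2.5,fy=2.5))
X=np.array([.5414,.2213]);a=.1596;ax=np.array([np.cos(a),np.sin(a)]);ay=np.array([-ax[1],ax[0]])
q=p[:2]-X; print(q@ax,q@ay, "angle",np.arctan2(p[2]+.011-.168,.095-q@ax))
E
```

```text
[0.6671 0.2387 0.3041] 0.013556894349895383 [ -0.0419 -11.3978  -6.3297]
0.12683102316789632 -0.002826647362947977 angle 1.7839326726885254
```

View pics/s3.png

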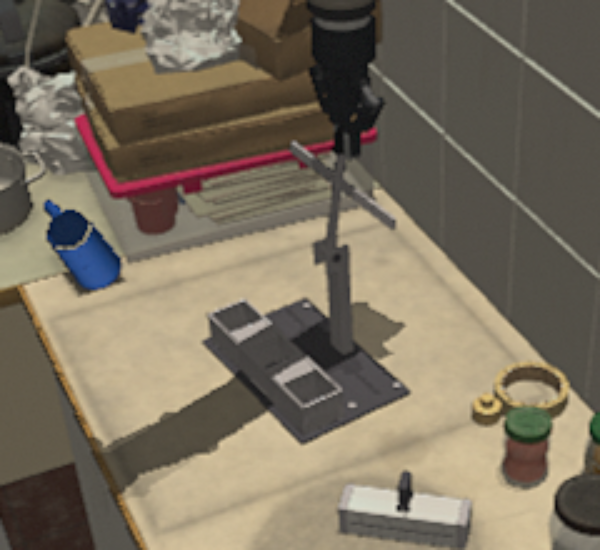

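Request:
{"op": "carry_out", "data": {
  "series": "0 0 0 0 0.5; 0 0 0 0 0.5; 0 0 -4 0 0.5; 0 0 -4 0 0.5; 4 0 0 0 0.5; 6 0 0 0 1; 6 -2 0 0 1; 6 -4 0 0 1"
}}

```text
clock: 8.0
tcp_pos: [0.4652, 0.1573, 0.3855]
orientation: [-0.269, 3.128, 0.003]
contact_force: [1.0, -1.2, 1.6]
grip_width: 0.0855
```

```bash
python3 - <<'E'
from h import *
fs={n:grab(n) for n in ["scene","top","wrist"]}
for n,f in fs.items():
  save(f,n+"4")
  for d in spotter.mark_of(f,"tin_case_1_center")[:4]: print(n,d["uv"],d["confidence"],onz(f,d["uv"],.021))
p,R,o=tool();print(p,R)
E
```

```text
scene [318.0, 323.6] 0.69 [ 0.4399 -0.3429  0.021 ]
top [398.1, 271.6] 0.75 [ 0.4339 -0.3634  0.021 ]
wrist [71.9, 109.6] 0.79 [ 0.4428 -0.3504  0.021 ]
[0.4679 0.1575 0.3853] [[-0.9858 -0.1677  0.002 ]
 [-0.1677  0.9858  0.0015]
 [-0.0022  0.0011 -1.    ]]
```

View pics/scene4.png

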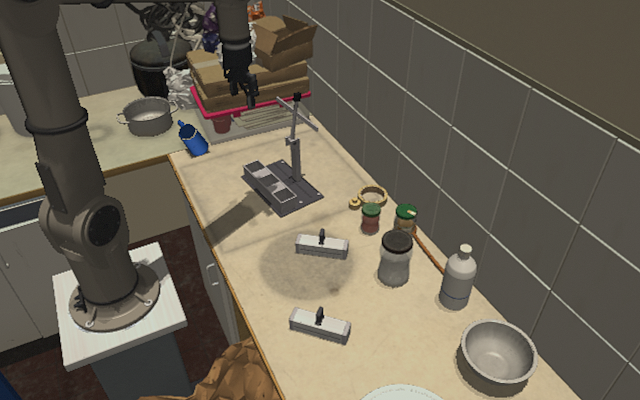

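View pics/top4.png

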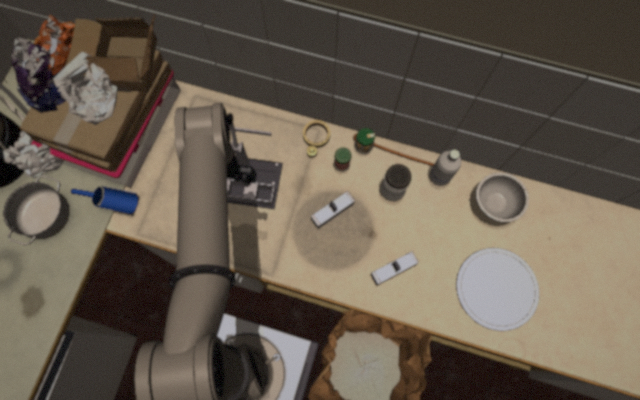

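```bash
cat > tins.py <<'E'
from h import *
def tins(f):
    """bright top faces -> min-area rects -> world at z=.042"""
    im=f["color"]; hsv=cv2.cvtColor(im,cv2.COLOR_BGR2HSV)
    m=((hsv[...,1]<45)&(hsv[...,2]>140)).astype(np.uint8)
    m=cv2.morphologyEx(m,cv2.MORPH_CLOSE,np.ones((9,9)))
    out=[]
    n,l,st,ce=cv2.connectedComponentsWithStats(m)
    for i in range(1,n):
        if st[i,4]<150: continue
        ys,xs=np.nonzero(l==i); W=np.array([onz(f,(x,y),.042)[:2] for x,y in zip(xs,ys)],np.float32)
        if not(.3<W[:,0].mean()<.8 and -.6<W[:,1].mean()<.35): continue
        (c,(w,h),a)=cv2.minAreaRect(W*1000); 
        if w<h: w,h,a=h,w,a+90
        if 110<w<190 and 25<h<70: out.append((np.round(np.array(c)/1000,4),round(w),round(h),round(np.deg2rad(a),3)))
    return out
E
python3 - <<'E'
from tins import *
for n in ["scene","top","wrist"]:
    f=grab(n); print(n,tins(f))
p,R,o=tool()
plan([.50,-.08,.28],np.pi/2)
E
```

```text
scene [(array([ 0.5682, -0.1075]), 150, 44, np.float64(2.474)), (array([ 0.44 , -0.351]), 148, 42, np.float64(2.343))]
top [(array([ 0.571 , -0.1039]), 147, 42, np.float64(2.484)), (array([ 0.4403, -0.349 ]), 148, 46, np.float64(2.344))]
wrist [(array([ 0.4413, -0.3464]), 144, 39, np.float64(2.352)), (array([ 0.5687, -0.1031]), 145, 40, np.float64(2.483))]
5 rows:  0.2 -4.8 2.1 0.034 1; 0.0 -4.8 2.1 0.034 1; -0.2 -4.8 2.1 0.034 1; -0.3 -4.8 2.1 0.034 1; -0.5 -4.8 2.1 0.034 1
```

```bash
python3 - <<'E'
from h import *
p,R,o=tool(); print(o["joints"])
plan([.5695,-.104,.20],.91)
E
```

```text
[-0.6755  0.0525  0.2372  1.7879 -0.0125  1.3025  1.3037]
6 rows:  -0.9 -4.6 3.1 0.138 1; -1.6 -4.4 3.1 0.138 1; -2.2 -4.1 3.1 0.138 1; -2.7 -3.8 3.1 0.138 1; -3.2 -3.4 3.1 0.138 1; -3.6 -2.9 3.1 0.138 1
```

Request:
{"op": "carry_out", "data": {
  "series": "-0.9 -4.6 3.1 0.14 1; -1.6 -4.4 3.1 0.14 1; -2.2 -4.1 3.1 0.14 1; -2.7 -3.8 3.1 0.14 1; -3.2 -3.4 3.1 0.14 1; -3.6 -2.9 3.1 0.14 1; 0 0 0 0 1"
}}

```text
clock: 9.32
tcp_pos: [0.5671, -0.1087, 0.1953]
orientation: [-1.045, -2.959, 0.007]
contact_force: [0.2, 0.7, -0.1]
grip_width: 0.0856
```

```bash
python3 - <<'E'
from tins import *
f=grab("wrist"); print(tins(f)); save(f,"w5"); p,R,o=tool(); print(p,np.arctan2(R[1,1],R[0,1]))
for n in("scene","top"): print(tins(grab(n)))
E
```

```text
[(array([ 0.4423, -0.3468]), 145, 39, np.float64(2.35))]
[ 0.5676 -0.1063  0.1965] 0.8958421344875359
[(array([ 0.4402, -0.3513]), 149, 42, np.float64(2.342))]
[(array([ 0.4405, -0.3492]), 149, 46, np.float64(2.344))]
```

View pics/w5.png

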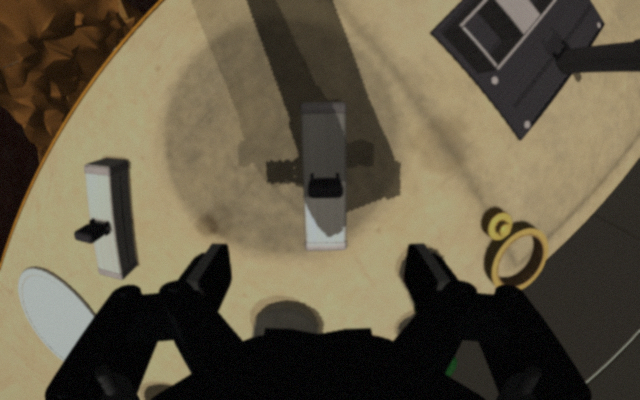

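```bash
python3 - <<'E'
from tins import *
f=grab("wrist"); print(proj(f,[.5695,-.104,.082]),proj(f,[.5695,-.104,.052]))
for u,v in [(302,102),(345,102),(305,249),(347,249)]: print(onz(f,(u,v),.042))
print(onz(f,(325,178),.082))
E
```

```text
[317.4886 193.4772] [317.4942 184.6405]
[ 0.5005 -0.0676  0.042 ]
[ 0.5251 -0.0363  0.042 ]
[ 0.6176 -0.1587  0.042 ]
[ 0.6449 -0.1244  0.042 ]
[ 0.5629 -0.0908  0.082 ]
```

Request:
{"op": "carry_out", "data": {
  "series": "0 0.8 4 0 0.7; 0 0 5 0 0.7; 0 0 4.9 0 0.7; 0 0 0 0 0.7; 0 0 0 0 0; 0 0 0 0 0; 0 0 0 0 0",
  "grip_force": 25
}}

```text
clock: 10.4
tcp_pos: [0.5738, -0.0994, 0.0616]
orientation: [1.037, 2.962, 0.001]
contact_force: [-2.7, -1.9, 8.4]
grip_width: 0.0295
```

```bash
python3 - <<'E'
from tins import *
p,R,o=tool(); print(p,o["grip_width"],o["contact_force"])
f=grab("wrist"); save(f,"w6")
E
```

```text
[ 0.5738 -0.0994  0.0616] 0.029532496801835634 [-2.6513 -1.9073  8.4204]
```

View pics/w6.png

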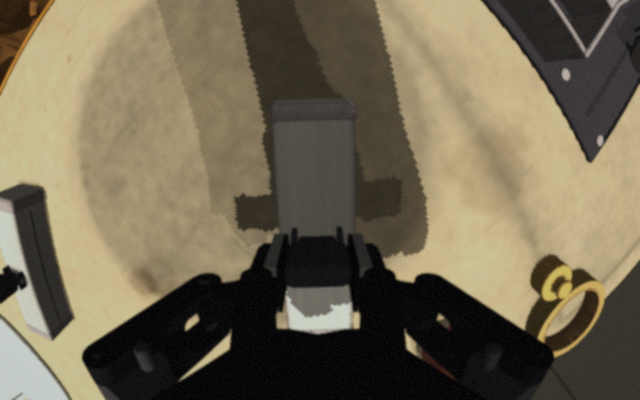

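Request:
{"op": "carry_out", "data": {
  "series": "0 0 -1.5 0 0; 0 0 -2 0 0; 0 0 -2 0 0; 0 0 -2 0 0; 0 0 0 0 0; 0 0 0 0 0"
}}

```text
clock: 11.2
tcp_pos: [0.5723, -0.0982, 0.1341]
orientation: [-1.036, -2.965, -0.0]
contact_force: [-0.4, -0.7, -6.2]
grip_width: 0.0293
```

```bash
python3 - <<'E'
from tins import *
p,R,o=tool(); print(p,o["grip_width"],o["contact_force"],o["moment"])
f=grab("wrist"); save(f,"w7")
g=grab("scene"); cv2.imwrite("pics/s7.png",cv2.resize(g["color"][140:340,220:460],None,fx=3,fy=3))
E
```

```text
[ 0.5723 -0.0982  0.1341] 0.029259510820246717 [-0.4268 -0.7371 -6.1802] [-0.0461  0.0099 -0.0172]
```

View pics/s7.png

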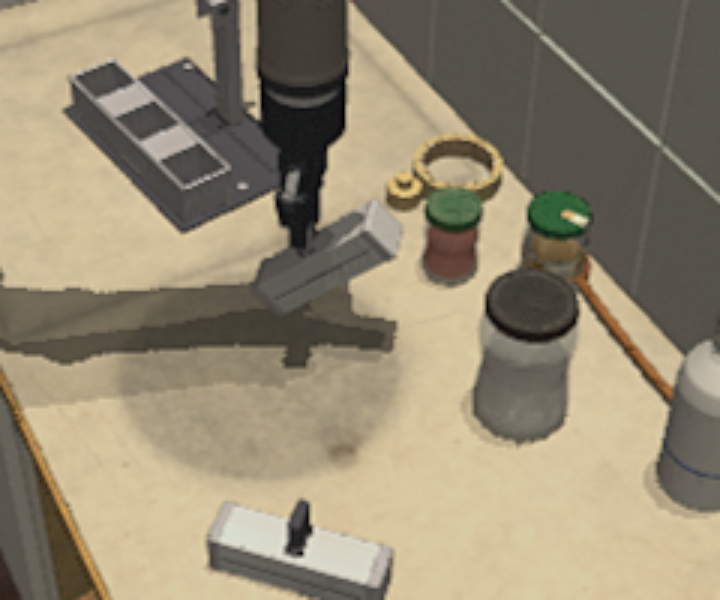

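View pics/w7.png

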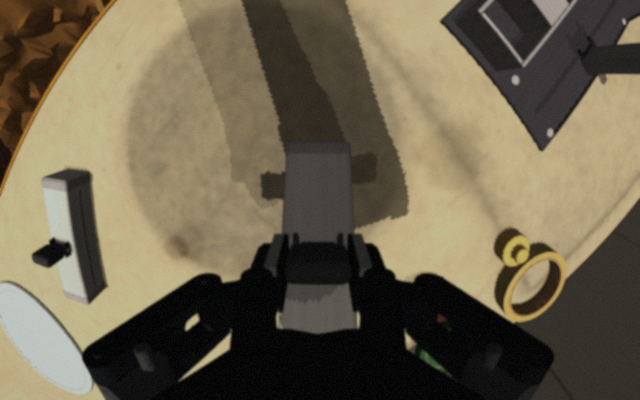

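Request:
{"op": "carry_out", "data": {
  "series": "0 0 2 0 0; 0 0 2 0 0; 0 0 2 0 0; 0 0 1.3 0 0; 0 0 0 0 0; 0 0 0 0 0.7; 0 0 0 0 0.7; 0 0 -4 0 0.7"
}}

```text
clock: 12.3
tcp_pos: [0.57, -0.0977, 0.0988]
orientation: [-1.034, -2.959, 0.003]
contact_force: [0.6, 1.0, -0.1]
grip_width: 0.0599
```

Request:
{"op": "carry_out", "data": {
  "series": "2 0 -5 0 1; 4 0 -4 0 1; 0 0 0 0 1; 0 0 0 0 1"
}}

```text
clock: 12.8
tcp_pos: [0.5255, -0.0609, 0.1909]
orientation: [-1.036, -2.966, -0.0]
contact_force: [-0.1, 1.0, -0.1]
grip_width: 0.0851
```

```bash
python3 - <<'E'
from tins import *
p,R,o=tool(); print(p,R[:2,:2],o["grip_width"],o["contact_force"],o["moment"])
f=grab("wrist"); save(f,"w8"); print(tins(f))
E
```

```text
[ 0.5255 -0.0609  0.1909] [[-0.7826  0.6226]
 [ 0.6226  0.7826]] 0.0851197482035502 [-0.0728  0.9976 -0.0518] [-0.0303 -0.0054  0.0298]
[(array([ 0.4384, -0.3428]), 136, 40, np.float64(2.357)), (array([ 0.6133, -0.1302]), 138, 41, np.float64(2.475))]
```

View pics/w8.png

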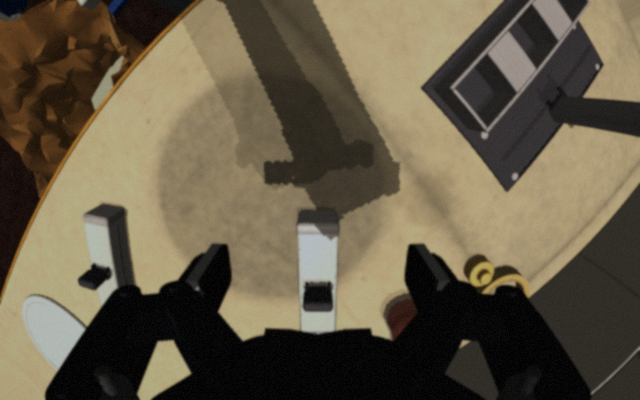

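```bash
python3 - <<'E'
from tins import *
f=grab("wrist"); print(onz(f,(318,285),.082), onz(f,(318,305),.055),onz(f,(318,210),.042),onz(f,(298,214),.042),onz(f,(338,214),.042))
g=grab("scene"); h=grab("top"); print(tins(g),tins(h)); cv2.imwrite("pics/s8.png",cv2.resize(g["color"][140:340,220:460],None,fx=3,fy=3))
E
```

```text
[ 0.5937 -0.1144  0.082 ] [ 0.6276 -0.1414  0.055 ] [ 0.547  -0.0773  0.042 ] [ 0.5381 -0.0951  0.042 ] [ 0.5623 -0.0647  0.042 ]
[(array([ 0.6151, -0.1366]), 149, 43, np.float64(2.462)), (array([ 0.4401, -0.3514]), 149, 42, np.float64(2.34))] [(array([ 0.6226, -0.1373]), 133, 43, np.float64(2.456)), (array([ 0.4409, -0.349 ]), 148, 45, np.float64(2.346))]
```

View pics/s8.png

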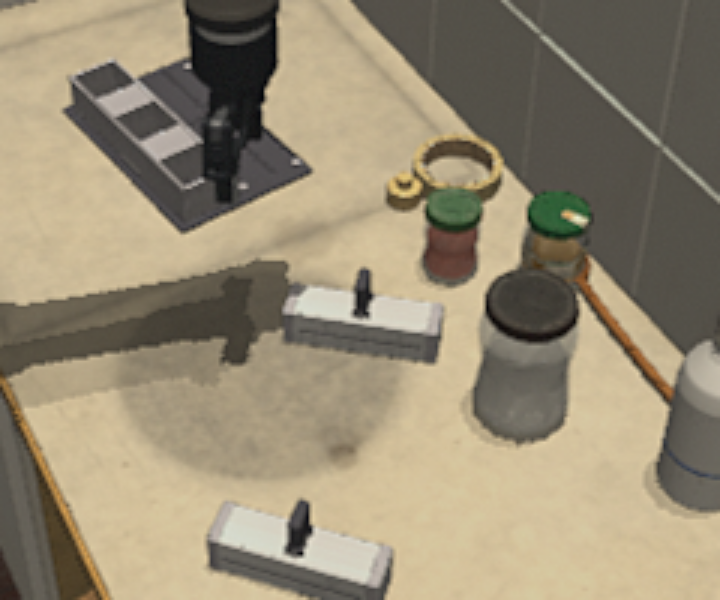

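```bash
python3 - <<'E'
from tins import *
f=grab("wrist"); print(onz(f,(318,303),.082), onz(f,(318,285),.052))
plan([.6145,-.134,.16],2.465-np.pi/2)
E
```

```text
[ 0.6097 -0.1279  0.082 ] [ 0.6085 -0.127   0.052 ]
2 rows:  -5.7 -0.0 1.5 0.001 1; -5.7 -0.0 1.5 0.001 1
```

Request:
{"op": "carry_out", "data": {
  "series": "-5.6 0 1.5 0 1; -5.6 0 1.5 0 0.7; 0 0 5 0 0.7; 0 0 4.9 0 0.7; 0 0 0 0 0.7; 0 0 0 0 0; 0 0 0 0 0; 0 0 0 0 0"
}}

```text
clock: 14.05
tcp_pos: [0.6148, -0.1317, 0.0646]
orientation: [1.036, 2.962, 0.001]
contact_force: [-1.5, -1.3, 7.3]
grip_width: 0.0293
```

```bash
python3 - <<'E'
from tins import *
p,R,o=tool(); print(p,o["grip_width"],o["contact_force"])
f=grab("wrist"); save(f,"w9")
E
```

```text
[ 0.6148 -0.1317  0.0646] 0.029322631267942302 [-1.4943 -1.2974  7.2945]
```

View pics/w9.png

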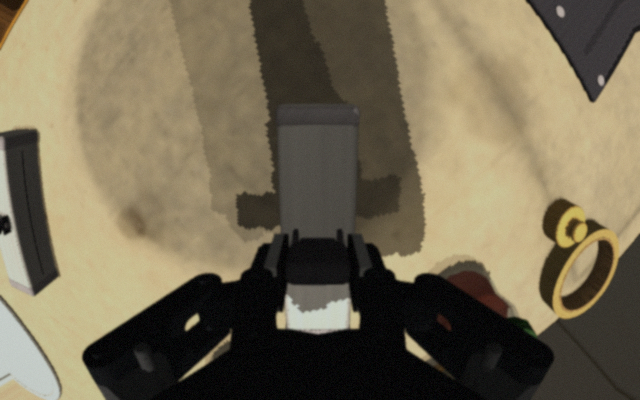

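Request:
{"op": "carry_out", "data": {
  "series": "0 0 -2 0 0; 0 0 -3 0 0; 1.5 0 -1 0 0; 3 0 0 0 0; 3 0 0 0 0; 1.5 0 0 0 0; 0 0 0 0 0"
}}

```text
clock: 14.98
tcp_pos: [0.5418, -0.0737, 0.1221]
orientation: [-1.034, -2.965, -0.001]
contact_force: [-0.3, -0.0, -5.1]
grip_width: 0.0297
```

Request:
{"op": "carry_out", "data": {
  "series": "0 0 2 0 0; 0 0 2 0 0; -0.5 0 1 0 0; -0.6 0 0.8 0 0; 0 0 0.3 0 0; 0 0 0 0 0.7; 0 0 0 0 0.7; 0 0 -5 0 0.7"
}}

```text
clock: 15.98
tcp_pos: [0.5492, -0.0813, 0.1089]
orientation: [-1.034, -2.959, 0.004]
contact_force: [1.5, 0.7, -0.2]
grip_width: 0.0597
```

```bash
python3 - <<'E'
from tins import *
p,R,o=tool(); print(p,o["grip_width"],o["contact_force"])
f=grab("wrist"); save(f,"w10")
g=grab("scene"); h=grab("top"); print(tins(g),tins(h),tins(f)); cv2.imwrite("pics/s10.png",cv2.resize(g["color"][140:340,220:460],None,fx=3,fy=3))
E
```

```text
[ 0.5492 -0.0813  0.1089] 0.059651969529742326 [ 1.4744  0.7215 -0.2198]
[(array([ 0.6169, -0.1365]), 112, 42, np.float64(2.472)), (array([ 0.4402, -0.3513]), 149, 42, np.float64(2.342))] [(array([ 0.4405, -0.3486]), 148, 45, np.float64(2.343))] []
```

View pics/w10.png

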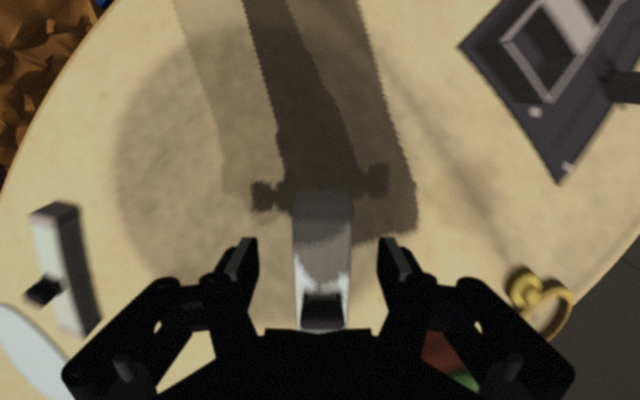

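View pics/s10.png

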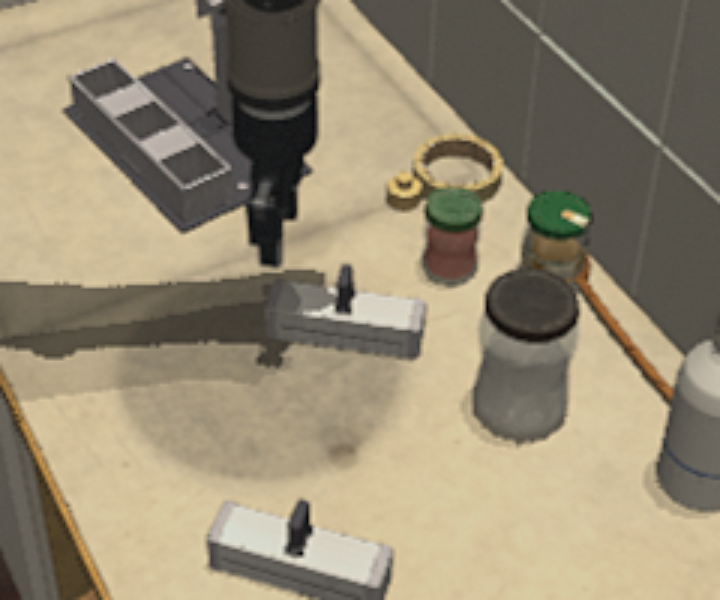

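```bash
python3 - <<'E'
from tins import *
f=grab("wrist")
a=onz(f,(294,196),.042);b=onz(f,(351,196),.042);m=(a+b)/2;print(m,np.linalg.norm(a-b))
d=np.array([np.cos(2.465),np.sin(2.465)]); c=m[:2]-.075*d; print("centre",c)
for u in [(270,318),(425,330),(345,318)]:
    g=grab("scene"); q=(220+u[0]/3,140+u[1]/3); print(onz(g,q,.021))
t=c-.048*d; print("light grip",t)
plan([t[0],t[1],.16],2.465-np.pi/2)
E
```

```text
[ 0.5485 -0.0727  0.042 ] 0.039626981447292986
centre [ 0.607  -0.1197]
[ 0.5392 -0.0906  0.021 ]
[ 0.6642 -0.1726  0.021 ]
[ 0.6037 -0.1236  0.021 ]
light grip [ 0.6444 -0.1497]
3 rows:  -3.9 0.2 -1.7 0.001 1; -3.9 0.2 -1.7 0.001 1; -3.9 0.2 -1.7 0.001 1
```

Request:
{"op": "carry_out", "data": {
  "series": "0 0 -5 0 1; -4 0.1 -1 0 1; -4.3 0.1 0 0 1; -4.3 0.1 0 0 1; 0 0 0 0 1"
}}

```text
clock: 16.95
tcp_pos: [0.6528, -0.1604, 0.1698]
orientation: [-1.04, -2.964, 0.003]
contact_force: [-0.1, 1.3, -0.4]
grip_width: 0.0854
```

```bash
python3 - <<'E'
from tins import *
p,R,o=tool(); print(p,o["grip_width"],o["contact_force"])
f=grab("wrist"); save(f,"w11")
g=grab("scene"); h=grab("top"); print(tins(g),tins(h),tins(f)); cv2.imwrite("pics/s11.png",cv2.resize(g["color"][140:340,220:460],None,fx=3,fy=3))
E
```

```text
[ 0.6528 -0.1604  0.1698] 0.08535328035591436 [-0.0922  1.2645 -0.4336]
[(array([ 0.4402, -0.3513]), 149, 42, np.float64(2.342))] [(array([ 0.4407, -0.3488]), 148, 45, np.float64(2.344))] [(array([ 0.4416, -0.3468]), 145, 40, np.float64(2.347))]
```

View pics/w11.png

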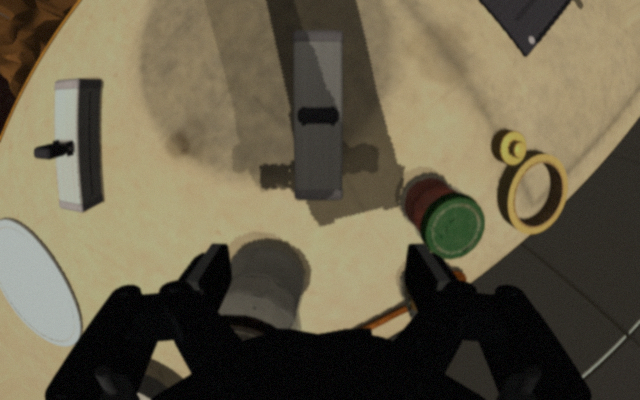

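View pics/s11.png

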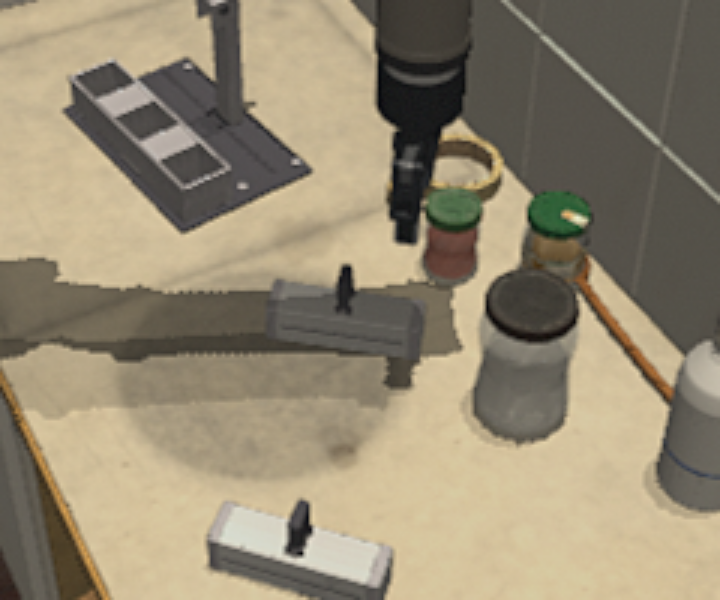

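```bash
python3 - <<'E'
from tins import *
f=grab("wrist"); p,R,o=tool()
P=[onz(f,u,.042) for u in [(294,34),(341,34),(295,189),(342,189)]]
for q in P+[np.array([.713,-.27,0]),np.array([.745,-.085,0])]: print(q, (R.T@(q-p))*100)
c=sum(P)/4; print("c",c)
for n in ("scene","top"):
    g=grab(n)
    for q in ("sugar_jar","pepper_jar"):
        d=spotter.mark_of(g,q)[0]; print(n,q,onz(g,d["uv"],0),d["confidence"])
E
```

```text
[ 0.5336 -0.0885  0.042 ] [13.4098 -1.9452 12.8715]
[ 0.558  -0.0577  0.042 ] [13.4096  1.9853 12.8697]
[ 0.6388 -0.1724  0.042 ] [-0.0529 -1.9577 12.8419]
[ 0.6646 -0.14    0.042 ] [-0.0509  2.1798 12.8401]
[ 0.713 -0.27   0.   ] [-11.9439  -4.9746  17.0171]
[ 0.745 -0.085  0.   ] [-2.9278 11.4935 17.0297]
c [ 0.5988 -0.1146  0.042 ]
scene sugar_jar [ 0.7052 -0.2795  0.    ] 0.7
scene pepper_jar [ 0.7356 -0.0938  0.    ] 0.59
top sugar_jar [ 0.7055 -0.2686  0.    ] 0.82Traceback (most recent call last):
  File "<stdin>", line 9, in <module>
IndexError: list index out of range
```

Request:
{"op": "carry_out", "data": {
  "series": "1 0 3 0 1; 0 0 4 0 1; 0 0 4 0 1; 0 0 3.8 0 1; 0 0 0 0 1; 0 0 0 0 0; 0 0 0 0 0; 0 0 0 0 0",
  "grip_force": 30
}}

```text
clock: 18.45
tcp_pos: [0.6453, -0.1522, 0.0253]
orientation: [1.036, 2.963, 0.001]
contact_force: [-1.5, -0.0, 6.5]
grip_width: 0.0415
```

```bash
python3 - <<'E'
from tins import *
p,R,o=tool(); print(p,o["grip_width"],o["contact_force"])
f=grab("wrist"); save(f,"w12")
E
```

```text
[ 0.6453 -0.1522  0.0253] 0.04154634074461631 [-1.5437 -0.0323  6.5223]
```

View pics/w12.png

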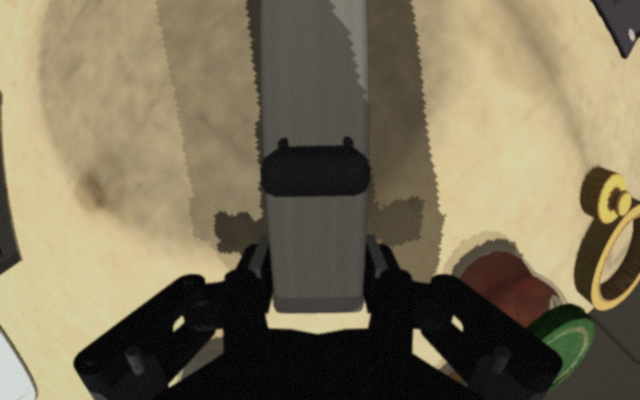

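Request:
{"op": "carry_out", "data": {
  "series": "0.2 0 -2.5 0 0; 0.7 0 -2.4 0 0; 1.2 0 -2.3 0 0; 1.6 0 -2 0 0; 2 0 -1.7 0 0; 2.2 0 -1.4 0 0; 2.2 0 -1.1 0 0; 1 0 -1.2 0 0"
}}

```text
clock: 19.5
tcp_pos: [0.5558, -0.0816, 0.1702]
orientation: [-1.036, -2.965, -0.001]
contact_force: [1.1, 0.5, -6.2]
grip_width: 0.0414
```

```bash
python3 - <<'E'
from tins import *
p,R,o=tool(); print(p,o["grip_width"],o["contact_force"],o["moment"])
f=grab("wrist"); save(f,"w13")
g=grab("scene"); cv2.imwrite("pics/s13.png",cv2.resize(g["color"][140:340,220:460],None,fx=3,fy=3))
E
```

```text
[ 0.5558 -0.0816  0.1702] 0.04142858899978143 [ 1.1269  0.4898 -6.2133] [-0.2023 -0.2739 -0.042 ]
```

View pics/s13.png

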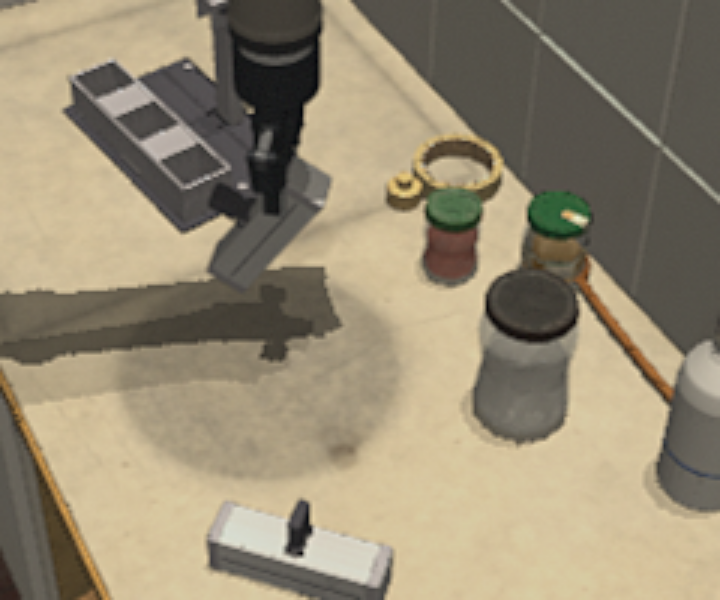

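View pics/w13.png

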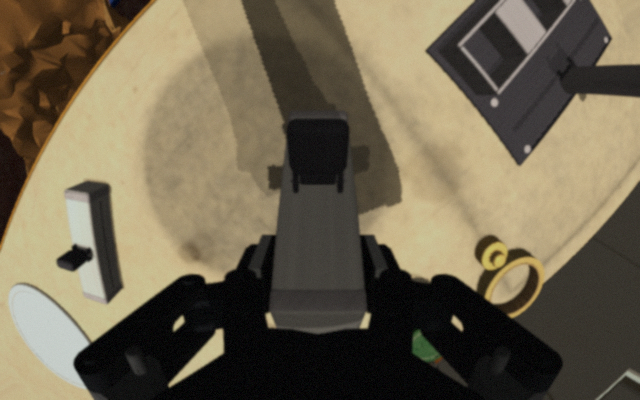

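Request:
{"op": "carry_out", "data": {
  "series": "0 0 0 0 0; 0 0 0 0 0; 0 0 0 0 0; 0 0 0 0 0",
  "grip_force": 20
}}

```text
clock: 20.1
tcp_pos: [0.5573, -0.0828, 0.169]
orientation: [-1.037, -2.965, 0.001]
contact_force: [-0.9, 0.8, -5.6]
grip_width: 0.0414
```

```bash
cat > look.py <<'E'
import sys
from tins import *
n=sys.argv[1]; p,R,o=tool(); print(p,np.arctan2(R[1,1],R[0,1]),"w",o["grip_width"],"F",o["contact_force"],"M",o["moment"],"t",o["clock"])
f=grab("wrist"); g=grab("scene")
x0,y0,x1,y1=[int(v) for v in (sys.argv[2:6] or (220,100,460,300))]
s=600/(x1-x0)
a=cv2.resize(g["color"][y0:y1,x0:x1],None,fx=s,fy=s,interpolation=cv2.INTER_CUBIC)
cv2.imwrite(f"pics/s{n}.png",a[:600]); save(f,"w"+n)
E
python3 look.py 14
```

```text
[ 0.5573 -0.0828  0.169 ] 0.8976014951211451 w 0.04137330805146312 F [-0.9336  0.8103 -5.5565] M [-0.1197 -0.1974  0.0213] t 20.1
```

View pics/s14.png

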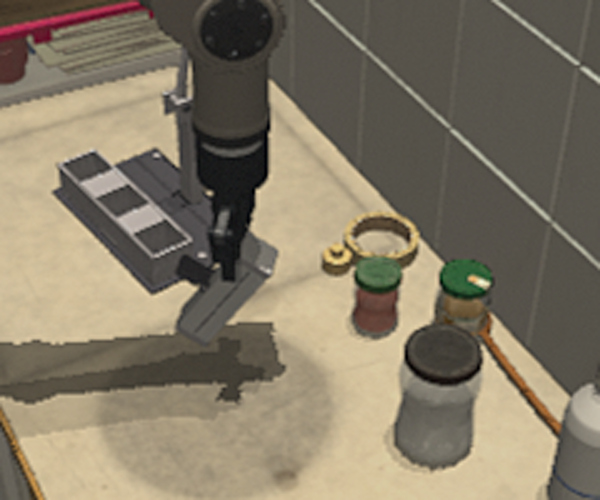

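Request:
{"op": "carry_out", "data": {
  "series": "0 0 2 0 0; 0 0 2 0 0; 0 0 1.4 0 0; 1 0 0 0 0; 1.5 0 0 0 0; 1.5 0 -0.1 0 0; 1 0 -0.2 0 0; 0 0 0 0 0"
}}

```text
clock: 21.2
tcp_pos: [0.5183, -0.0508, 0.1192]
orientation: [1.036, 2.966, 0.002]
contact_force: [-1.7, 1.7, 8.1]
grip_width: 0.0415
```

```bash
python3 look.py 15
```

```text
[ 0.5183 -0.0508  0.1192] 0.8985458595322412 w 0.04154256145611684 F [-1.6966  1.6669  8.1445] M [ 0.1071  0.7191 -0.0459] t 21.2
```

View pics/s15.png

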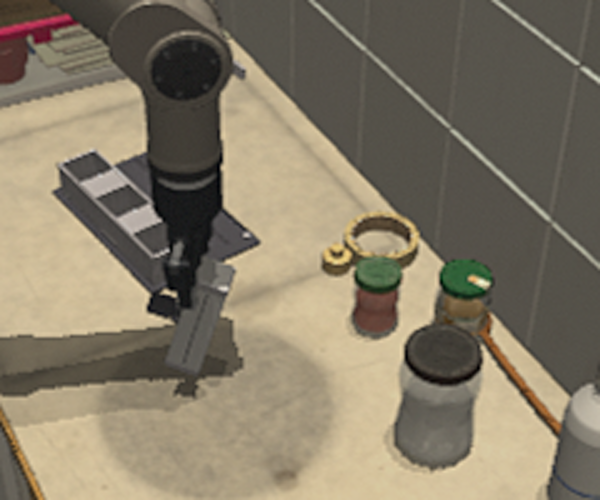

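View pics/w15.png

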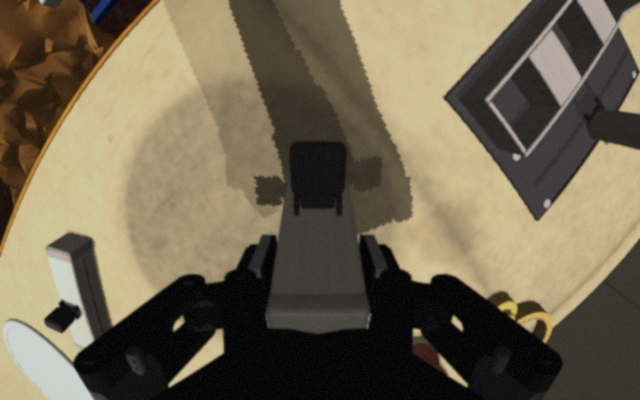

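Request:
{"op": "carry_out", "data": {
  "series": "1.2 0 -0.1 0 0; 1.2 0 -0.1 0 0; 1.2 0 0 0 0; 0 0 0 0 0"
}}

```text
clock: 21.8
tcp_pos: [0.4885, -0.0278, 0.1198]
orientation: [-1.034, -2.964, 0.0]
contact_force: [0.2, -0.6, -6.1]
grip_width: 0.0415
```

```bash
python3 look.py 16
```

```text
[ 0.4885 -0.0278  0.1198] 0.899562524348759 w 0.041542322046299415 F [ 0.1613 -0.6056 -6.0759] M [-0.0407 -0.0525 -0.0259] t 21.8
```

View pics/s16.png

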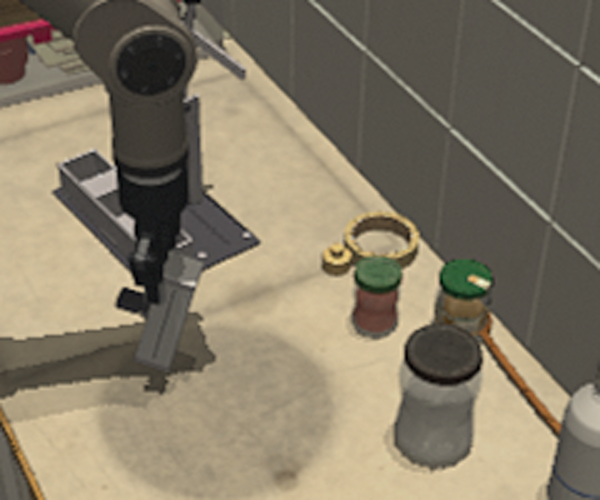

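View pics/w16.png

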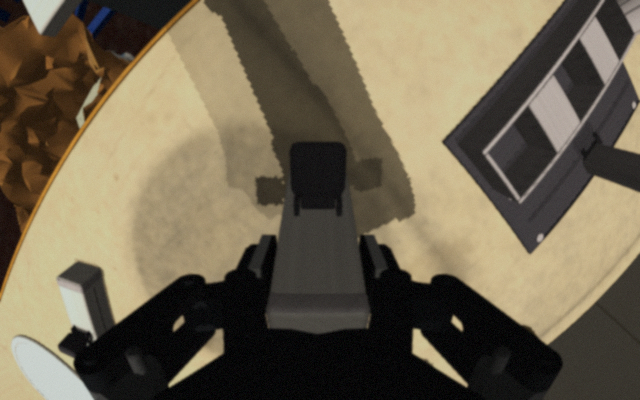

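```bash
cat > wire.py <<'E'
from tins import *
import itertools
def tinpts(p,R,psi,s=.056,off=0.0,side=0.0):
    """tin gripped at s from centre towards light end, grasp 11mm behind TCP; psi tilt from vertical, heavy end toward tool +x. returns corner array (8), in tool frame->world. off: grip offset towards handle face"""
    h=np.array([np.sin(psi),0,np.cos(psi)]); n=np.array([np.cos(psi),0,-np.sin(psi)]); w=np.array([0,1,0])
    g=np.array([0,side,-.011]); c=g+h*s-n*off
    P=[c+sx*.075*h+sy*.021*w+sn*.021*n for sx,sy,sn in itertools.product((-1,1),(-1,1),(-1,1))]
    return [p+R@q for q in P], p+R@c, R@h
E_=[(a,b) for a in range(8) for b in range(a) if bin(a^b).count("1")==1]
def draw(im,f,P,col):
    q=[tuple(int(round(v)) for v in proj(f,x)) for x in P]
    for a,b in E_: cv2.line(im,q[a],q[b],col,1)
E
python3 - <<'E'
from wire import *
f=grab("wrist"); g=grab("scene"); p,R,o=tool()
for k,fr in (("w",f),("s",g)):
    im=fr["color"].copy()
    for psi,col in ((.1,(0,0,255)),(.3,(0,255,0)),(.5,(255,0,0))): draw(im,fr,tinpts(p,R,psi)[0],col)
    if k=="s": im=cv2.resize(im[140:300,220:380],None,fx=3.7,fy=3.7)
    else: im=cv2.resize(im[100:400,200:440],None,fx=2,fy=2)
    cv2.imwrite(f"pics/{k}17.png",im)
E
```

```text
(no output)
```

View pics/s17.png

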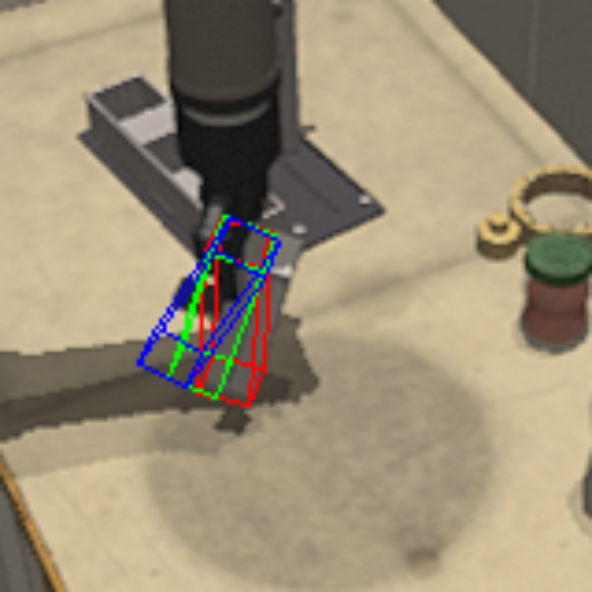

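View pics/w17.png

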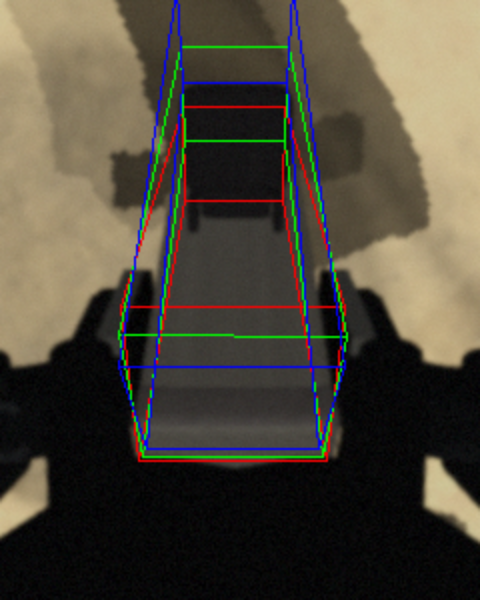

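```bash
python3 - <<'E'
from wire import *
f=grab("wrist"); g=grab("scene"); p,R,o=tool()
for k,fr in (("w",f),("s",g)):
    im=fr["color"].copy()
    for psi,col in ((.05,(0,0,255)),(.2,(0,255,0)),(.35,(255,0,0))): draw(im,fr,tinpts(p,R,psi,off=.016)[0],col)
    if k=="s": im=cv2.resize(im[180:260,260:340],None,fx=7,fy=7)
    else: im=cv2.resize(im[100:400,200:440],None,fx=2,fy=2)
    cv2.imwrite(f"pics/{k}18.png",im)
E
```

```text
(no output)
```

View pics/s18.png

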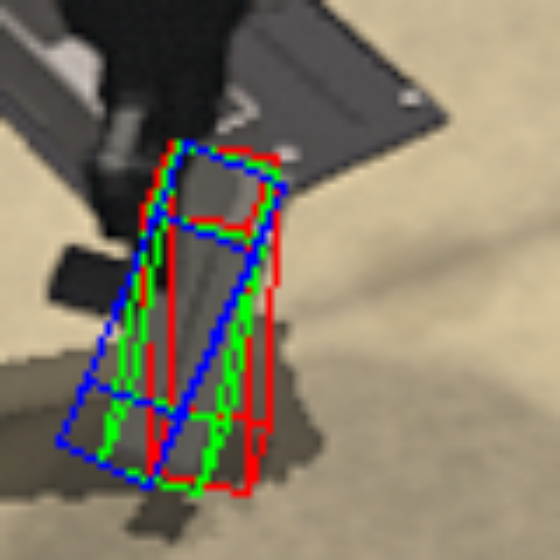

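View pics/w18.png

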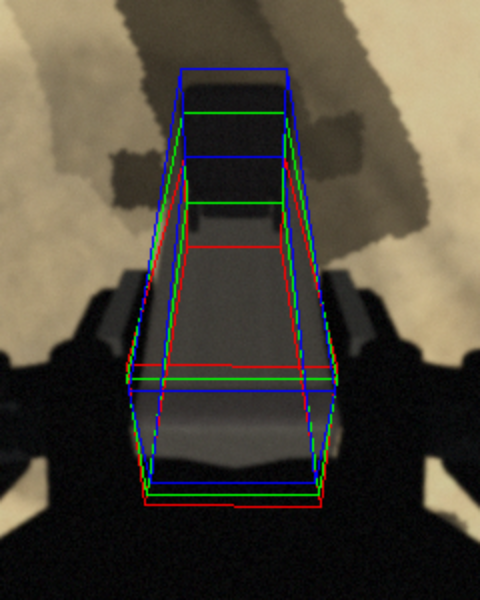

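Request:
{"op": "carry_out", "data": {
  "series": "0.4 0 0.4 0 0; 1.2 0 0.3 0 0; 1.2 0 0.2 0 0; 1.2 0 0 0 0; 1 0 0 0 0; 0 0 0 0 0"
}}

```text
clock: 22.85
tcp_pos: [0.4507, 0.0031, 0.1116]
orientation: [-1.035, -2.965, -0.001]
contact_force: [-0.6, 1.3, 6.7]
grip_width: 0.0415
```

```bash
python3 - <<'E'
from wire import *
f=grab("wrist"); g=grab("scene"); p,R,o=tool(); print(p,o["contact_force"],o["moment"])
for k,fr in (("w",f),("s",g)):
    im=fr["color"].copy()
    for psi,col in ((.0,(0,0,255)),(.2,(0,255,0))): draw(im,fr,tinpts(p,R,psi,off=.016)[0],col)
    u=proj(g,p)
    if k=="s": a,b=int(u[0])-40,int(u[1])-30; im=cv2.resize(im[b:b+80,a:a+80],None,fx=7,fy=7)
    else: im=cv2.resize(im[100:400,200:440],None,fx=2,fy=2)
    cv2.imwrite(f"pics/{k}19.png",im)
E
```

```text
[0.4508 0.003  0.1116] [-1.1808  1.3796  8.3895] [ 0.2464  0.2972 -0.0493]
```

View pics/s19.png

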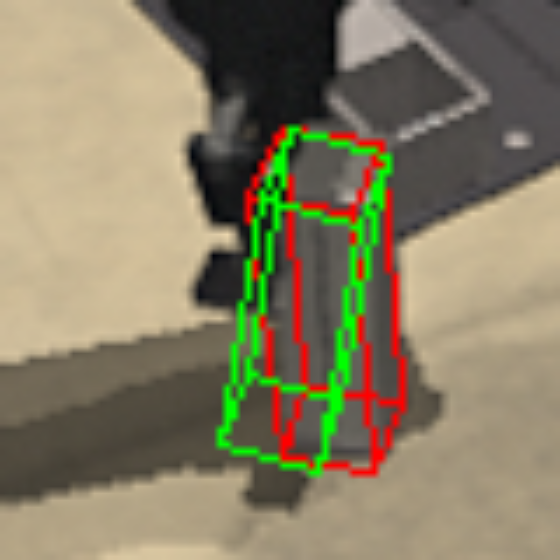

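View pics/w19.png

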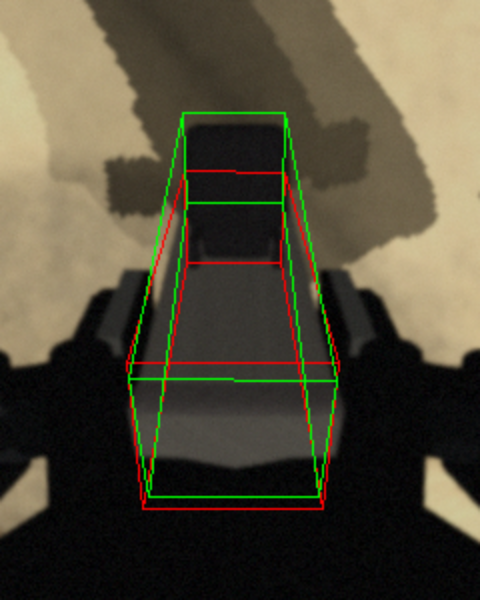

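Request:
{"op": "carry_out", "data": {
  "series": "0 0 0 0 1; 0 0 0 0 1; -0.8 0 0 0 1; -0.6 0 0 0 1; 0 0 0 0 1"
}}

```text
clock: 23.58
tcp_pos: [0.4625, -0.0071, 0.1113]
orientation: [1.038, 2.965, -0.0]
contact_force: [0.4, -0.5, 0.4]
grip_width: 0.0853
```

```bash
python3 - <<'E'
from wire import *
f=grab("wrist"); g=grab("scene"); p,R,o=tool(); print(p,o["contact_force"],o["moment"])
for k,fr in (("w",f),("s",g)):
    im=fr["color"].copy()
    for psi,col in ((.0,(0,0,255)),): draw(im,fr,tinpts(p,R,psi,off=.0)[0],col)
    u=proj(g,p)
    if k=="s": a,b=int(u[0])-40,int(u[1])-30; im=cv2.resize(im[b:b+80,a:a+80],None,fx=7,fy=7)
    else: im=cv2.resize(im[100:400,200:440],None,fx=2,fy=2)
    cv2.imwrite(f"pics/{k}20.png",im)
E
```

```text
[ 0.4619 -0.0067  0.1112] [-0.3599 -1.1191  0.8174] [-0.0692  0.0024 -0.049 ]
```

View pics/s20.png

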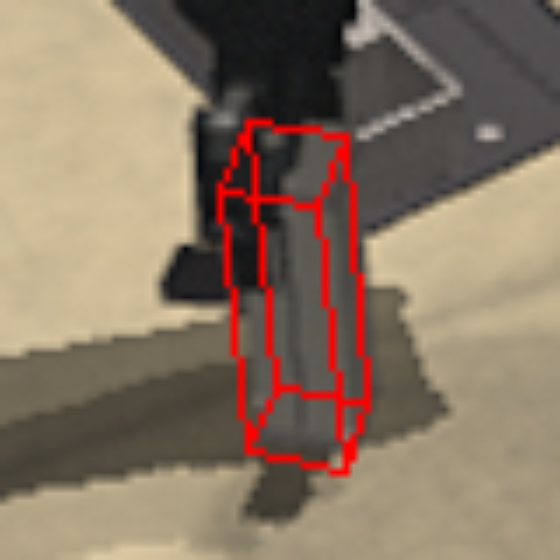

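View pics/w20.png

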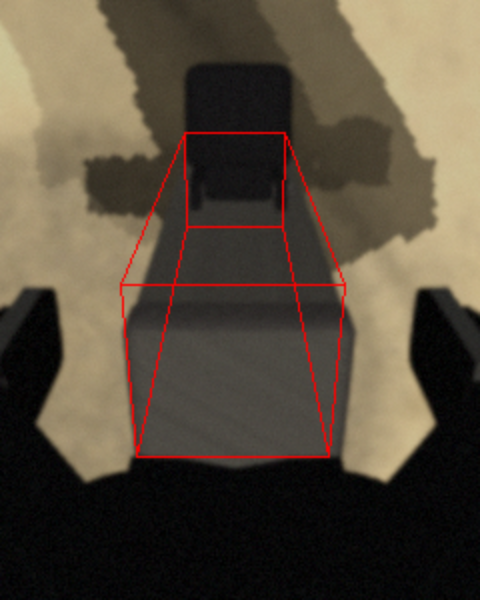

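Request:
{"op": "carry_out", "data": {
  "series": "-0.3 0 0 0 1; 0 0 0 0 0; 0 0 0 0 0; 0 0 0 0 0; 0 0 -3 0 0; 0 0 -4 0 0; 0 0 -4 0 0; 0 0 0 0 0",
  "grip_force": 45
}}

```text
clock: 24.68
tcp_pos: [0.4654, -0.0082, 0.223]
orientation: [1.035, 2.962, 0.005]
contact_force: [0.2, 1.0, -6.5]
grip_width: 0.0419
```

```bash
python3 look.py 21; python3 - <<'E'
from wire import *
p,R,o=tool()
X=np.array([.5414,.2213]);a=.1596;ax=np.array([np.cos(a),np.sin(a)]);ay=np.array([-ax[1],ax[0]])
t=X+.092*ay-.05*ax; print(t); plan([t[0],t[1],.24],np.pi/2+a,g=0)
E
```

```text
[ 0.4654 -0.0082  0.223 ] 0.8982514624183323 w 0.04194745377620361 F [ 0.1708  1.0442 -6.505 ] M [ 0.0061 -0.101  -0.0201] t 24.675
[0.4774 0.3042]
6 rows:  3.1 4.2 -0.3 -0.139 0; 2.4 4.6 -0.3 -0.139 0; 1.8 4.9 -0.3 -0.139 0; 1.1 5.1 -0.3 -0.139 0; 0.4 5.2 -0.3 -0.139 0; -0.3 5.2 -0.3 -0.139 0
```

View pics/s21.png

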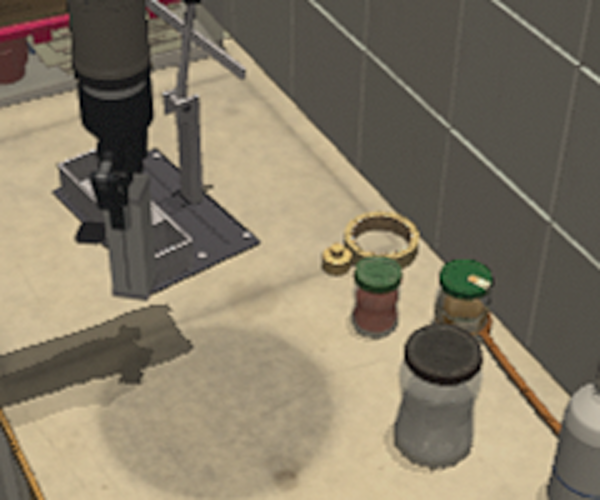

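View pics/w21.png

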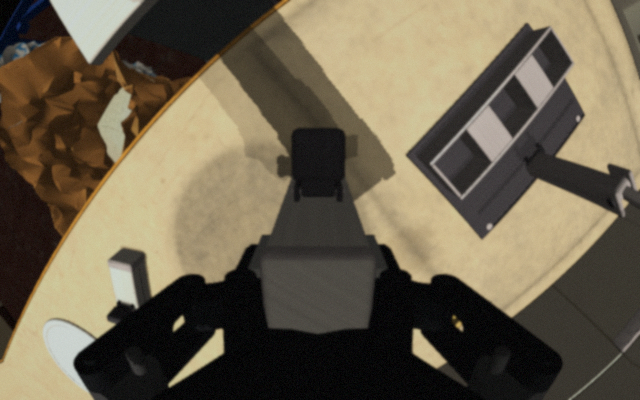

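```bash
python3 - <<'E'
from rack import *
f=grab("wrist"); im=f["color"].copy(); 
for c in corners(.5414,.2213,.1596):
    u=proj(f,c); print(u)
im=cv2.resize(im[10:250,400:600],None,fx=3,fy=2.5*1,interpolation=cv2.INTER_CUBIC); 
cv2.imwrite("pics/w22.png",im)
E
```

```text
[433.7132 167.4049]
[553.1398  29.2283]
[465.5233 203.345 ]
[577.1258  67.0403]
```

View pics/w22.png

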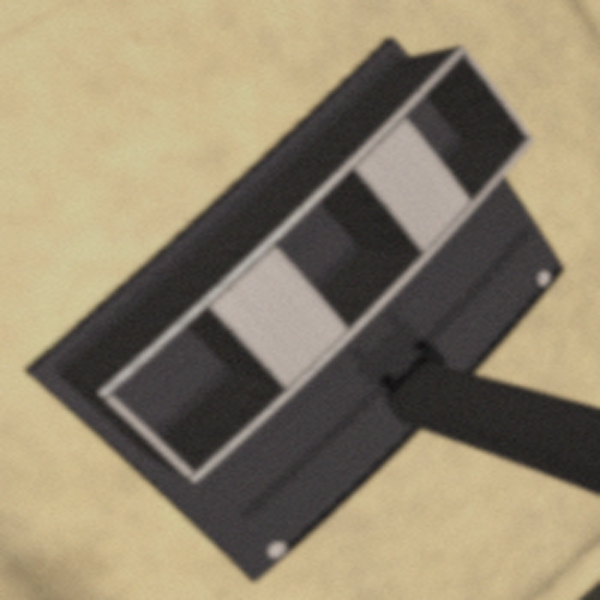

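```bash
python3 - <<'E'
from rack import *
f=grab("wrist")
uv=np.array([[433.3,167.2],[553.7,29.2],[465,202.4],[576.3,65.2]])
s=least_squares(lambda v:np.concatenate([proj(f,c)-u for c,u in zip(corners(*v),uv)]),[.535,.215,.17])
print(s.x,s.fun)
E
```

```text
[0.5395 0.2208 0.1602] [-0.087  -0.397  -0.7925 -0.9405  0.2416  0.4854  0.784   0.9607]
```

```bash
python3 - <<'E'
from wire import *
f=grab("wrist"); g=grab("scene"); p,R,o=tool()
for k,fr in (("w",f),("s",g)):
    im=fr["color"].copy()
    for off,s,psi,col in ((0,.05,0,(0,0,255)),(-.004,.045,0,(0,255,0))): draw(im,fr,tinpts(p,R,psi,off=off,s=s)[0],col)
    u=proj(g,p)
    if k=="s": a,b=int(u[0])-40,int(u[1])-30; im=cv2.resize(im[b:b+80,a:a+80],None,fx=7,fy=7)
    else: im=cv2.resize(im[100:400,200:440],None,fx=2,fy=2)
    cv2.imwrite(f"pics/{k}23.png",im)
E
```

```text
(no output)
```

View pics/s23.png

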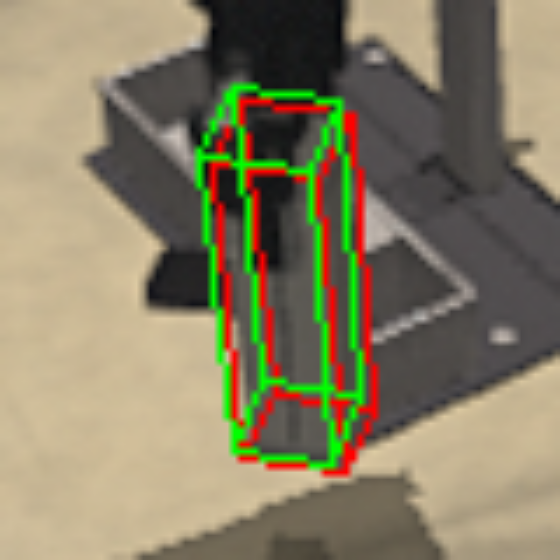

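View pics/w23.png

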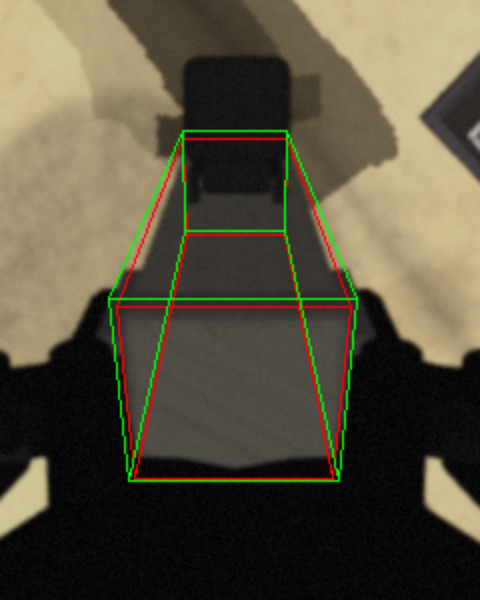

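```bash
python3 - <<'E'
from wire import *
plan([.5256,.3113,.20],np.pi/2+.16,g=0)
E
```

```text
6 rows:  2.5 4.8 0.3 -0.139 0; 1.8 5.1 0.3 -0.139 0; 1.1 5.3 0.3 -0.139 0; 0.3 5.4 0.3 -0.139 0; -0.4 5.4 0.3 -0.139 0; -1.2 5.3 0.3 -0.139 0
```

Request:
{"op": "carry_out", "data": {
  "series": "2.5 4.8 0.3 -0.14 0; 1.8 5.1 0.3 -0.14 0; 1.1 5.3 0.3 -0.14 0; 0.3 5.4 0.3 -0.14 0; -0.4 5.4 0.3 -0.14 0; -1.2 5.3 0.3 -0.139 0; 0 0 0 0 0; 0 0 0 0 0"
}}

```text
clock: 25.98
tcp_pos: [0.5258, 0.3096, 0.2016]
orientation: [0.26, -3.128, 0.004]
contact_force: [-0.5, -1.2, -6.5]
grip_width: 0.0416
```

```bash
python3 look.py 24 200 90 360 250;  python3 - <<'E'
from wire import *
plan([.5256,.3113,.20],np.pi/2+.16,g=0)
E
```

```text
[0.5258 0.3096 0.2016] 1.736543597081819 w 0.04155122042245025 F [-0.4658 -1.2017 -6.4706] M [-0.1262 -0.0281  0.0015] t 25.975
1 rows:  0.0 0.3 0.2 0.004 0
```

View pics/s24.png

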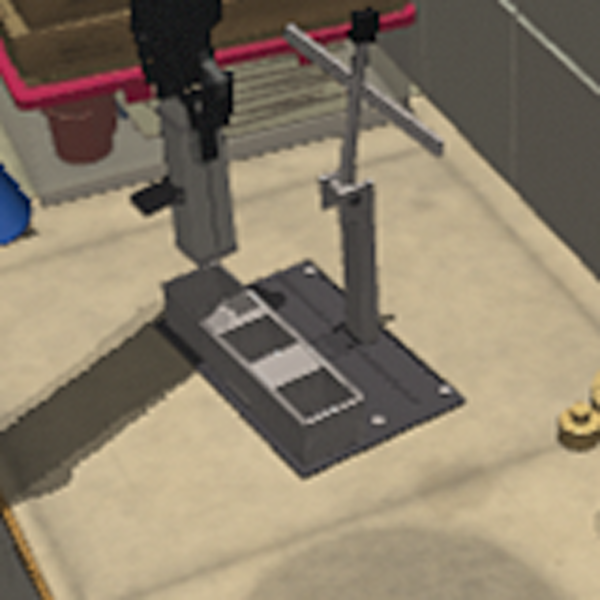

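View pics/w24.png

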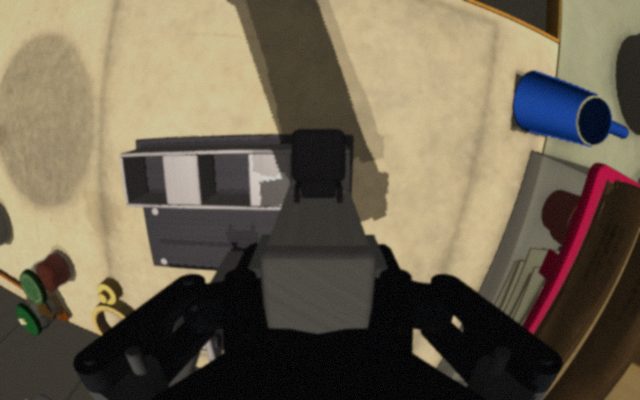

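```bash
python3 - <<'E'
from rack import *
f=grab("wrist"); 
for c in corners(.5402,.2205,.160): print(proj(f,c))
im=cv2.resize(f["color"][130:230,100:370],None,fx=2.9,fy=2.9); cv2.imwrite("pics/w25.png",im)
E
```

```text
[123.715  154.6384]
[351.8715 149.8339]
[130.788  206.9903]
[349.9643 209.7733]
```

View pics/w25.png

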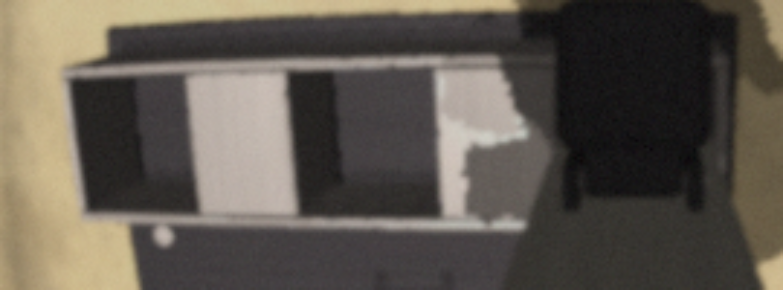

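Request:
{"op": "carry_out", "data": {
  "series": "0.1 0 2 0 0; 0 0 2 0 0; 0 0 1.5 0 0; 0 0 1 0 0; 0 0 0 0 0"
}}

```text
clock: 26.75
tcp_pos: [0.525, 0.3099, 0.1377]
orientation: [0.26, -3.13, 0.001]
contact_force: [-0.1, 0.8, -5.8]
grip_width: 0.0417
```

```bash
python3 look.py 26 200 90 360 250
```

```text
[0.525  0.3099 0.1377] 1.7365970579788321 w 0.041731996922323565 F [-0.1144  0.7806 -5.7908] M [ 0.031   0.0602 -0.0114] t 26.75
```

View pics/s26.png

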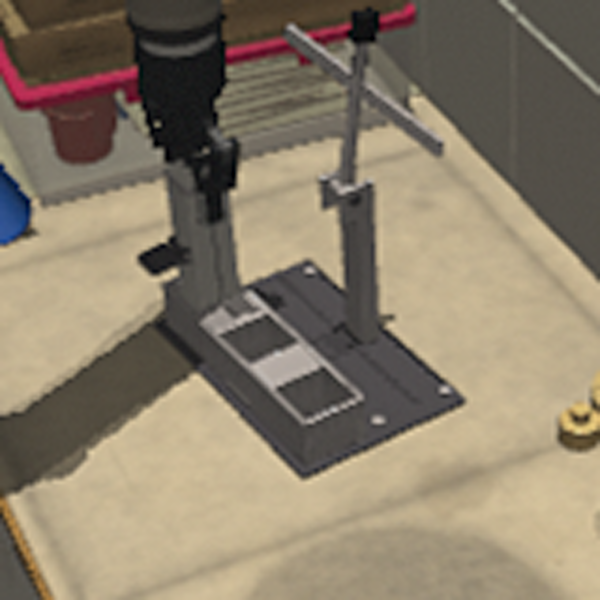

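Request:
{"op": "carry_out", "data": {
  "series": "0 0 1 0 0; 0 0 0.9 0 0; 0 0 0 0 0; 0 0 0 0 1; 0 0 0 0 1; 0 0 -3 0 1; 0 0 -5 0 1; 0 0 -4 0 1"
}}

```text
clock: 27.85
tcp_pos: [0.5262, 0.3106, 0.2421]
orientation: [-0.26, 3.128, 0.002]
contact_force: [0.7, -0.4, -0.7]
grip_width: 0.0852
```

```bash
python3 look.py 27 200 90 360 250; python3 - <<'E'
from tins import *
print([tins(grab(n)) for n in("scene","top","wrist")])
plan([.46,.10,.26],.776)
E
```

```text
[0.5262 0.3106 0.2421] 1.7366231370496064 w 0.08517153521386216 F [ 0.7479 -0.4282 -0.7322] M [ 0.0139  0.035  -0.0233] t 27.85
[[(array([ 0.44 , -0.351]), 148, 42, np.float64(2.343))], [(array([ 0.4417, -0.3485]), 147, 44, np.float64(2.336))], [(array([0.5423, 0.2028]), 149, 59, np.float64(1.733))]]
6 rows:  1.7 -3.3 -0.3 0.160 1; 1.1 -3.5 -0.3 0.160 1; 0.5 -3.6 -0.3 0.160 1; -0.0 -3.7 -0.3 0.160 1; -0.6 -3.6 -0.3 0.160 1; -1.2 -3.5 -0.3 0.160 1
```

View pics/s27.png

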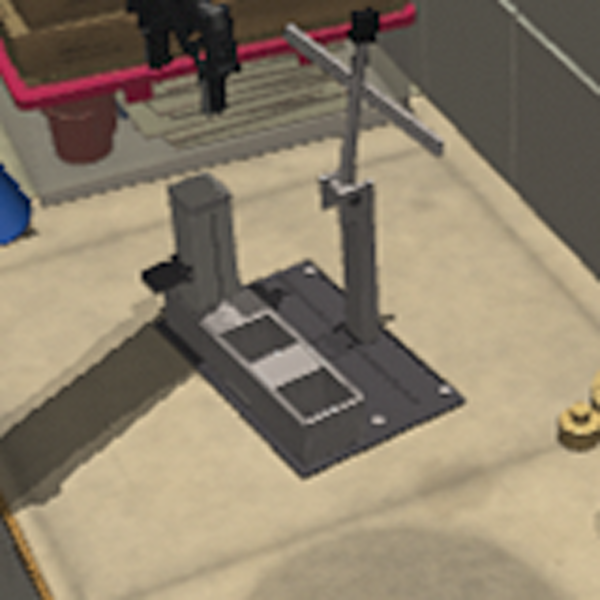

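View pics/w27.png

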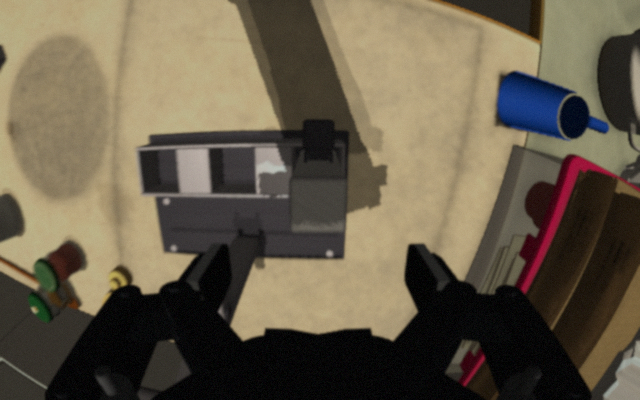

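```bash
python3 - <<'E'
from tins import *
plan([.441,-.349,.19],.772)
E
```

```text
12 rows:  1.6 -5.3 0.4 0.080 1; 1.2 -5.4 0.4 0.080 1; 0.7 -5.5 0.4 0.080 1; 0.3 -5.5 0.4 0.080 1; -0.2 -5.5 0.4 0.080 1; -0.6 -5.5 0.4 0.080 1; -1.0 -5.4 0.4 0.080 1; -1.5 -5.3 0.4 0.080 1; -1.9 -5.2 0.4 0.080 1; -2.3 -5.0 0.4 0.080 1; -2.7 -4.8 0.4 0.080 1; -3.1 -4.6 0.4 0.080 1
```

Request:
{"op": "carry_out", "data": {
  "series": "1.6 -5.3 0.4 0.08 1; 1.2 -5.4 0.4 0.08 1; 0.7 -5.5 0.4 0.08 1; 0.3 -5.5 0.4 0.08 1; -0.2 -5.5 0.4 0.08 1; -0.6 -5.5 0.4 0.08 1; -1 -5.4 0.4 0.08 1; -1.5 -5.3 0.4 0.08 1"
}}

```text
clock: 29.1
tcp_pos: [0.4691, -0.1292, 0.2063]
orientation: [-0.74, -3.051, 0.001]
contact_force: [1.8, -0.3, 0.7]
grip_width: 0.0853
```

Request:
{"op": "carry_out", "data": {
  "series": "-1.9 -5.2 0.4 0.08 1; -2.3 -5 0.4 0.08 1; -2.7 -4.8 0.4 0.08 1; -3.1 -4.6 0.4 0.08 1; 0 0 0 0 1; 0 0 0 0 1"
}}

```text
clock: 29.85
tcp_pos: [0.4429, -0.3462, 0.1902]
orientation: [-1.213, -2.895, -0.001]
contact_force: [-0.3, 0.9, 0.0]
grip_width: 0.0853
```

```bash
python3 look.py 28 250 240 410 400; python3 - <<'E'
from tins import *
print([tins(grab(n)) for n in("scene","top","wrist")]); f=grab("wrist"); print(proj(f,[.4405,-.35,.082]))
E
```

```text
[ 0.4429 -0.3462  0.1902] 0.7772339630857382 w 0.08528325002928025 F [-0.3319  0.8926  0.0282] M [0.0039 0.0448 0.0004] t 29.85
[[], [], []]
[309.9055 195.4211]
```

View pics/w28.png

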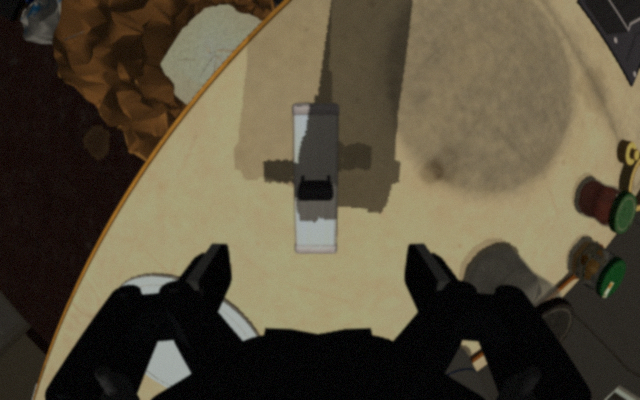

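Request:
{"op": "carry_out", "data": {
  "series": "0 0 4 0 0.7; 0 0 5 0 0.7; 0 0 4 0 0.7; 0 0 0 0 0.7; 0 0 0 0 0; 0 0 0 0 0; 0 0 0 0 0; 0 0 0 0 0",
  "grip_force": 30
}}

```text
clock: 31.15
tcp_pos: [0.4443, -0.3483, 0.0631]
orientation: [1.214, 2.894, -0.001]
contact_force: [-2.0, -1.7, 7.8]
grip_width: 0.0294
```

Request:
{"op": "carry_out", "data": {
  "series": "0 0 -1.5 0 0; 0 0 -2 0 0; 0 0 -2 0 0; 0 0 -2 0 0; 0 0 0 0 0; 0 0 0 0 0"
}}

```text
clock: 31.9
tcp_pos: [0.4432, -0.3466, 0.136]
orientation: [-1.214, -2.897, -0.001]
contact_force: [-0.0, -0.5, -6.9]
grip_width: 0.0295
```

```bash
python3 look.py 29 230 200 430 400
```

```text
[ 0.4432 -0.3466  0.136 ] 0.7773161109729617 w 0.029496821728969613 F [-0.0336 -0.5448 -6.8718] M [-0.034   0.011  -0.0268] t 31.9
```

View pics/s29.png

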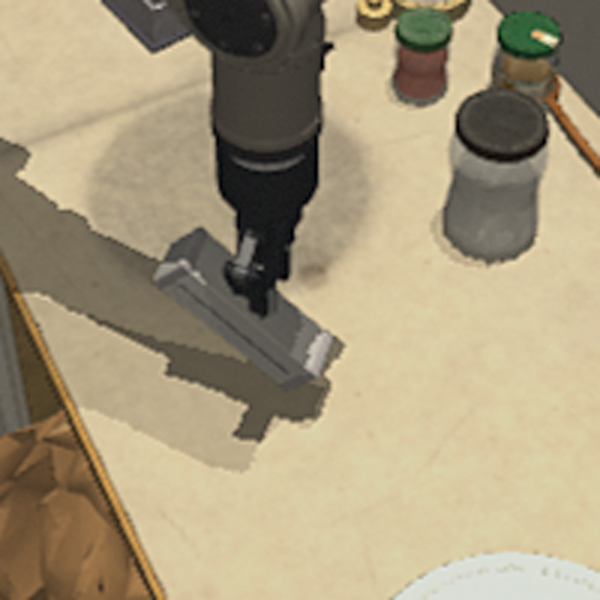

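View pics/w29.png

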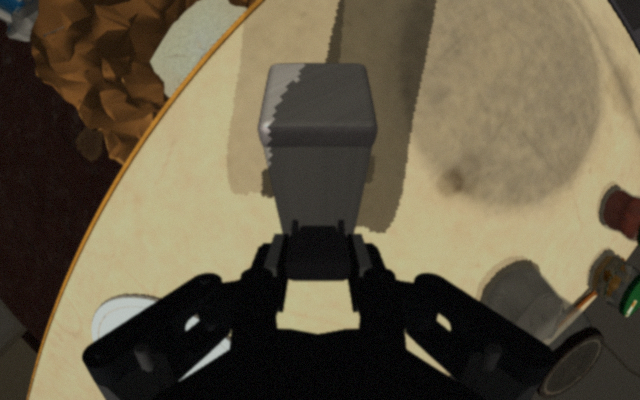

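Request:
{"op": "carry_out", "data": {
  "series": "0.2 3.2 0 0 0; 0.2 3.2 0 0 0; 0.2 3.2 0 0 0; 0.2 3.1 0 0 0; 0 0 0 0 0; 0 0 2 0 0; 0 0 2 0 0; 0 0 0 0 0"
}}

```text
clock: 33.0
tcp_pos: [0.5265, -0.2523, 0.094]
orientation: [-1.215, -2.893, -0.0]
contact_force: [0.4, -0.6, -4.9]
grip_width: 0.0294
```

Request:
{"op": "carry_out", "data": {
  "series": "0.4 0 1.2 0 0; 0.5 0 1.2 0 0; 0.2 0 1 0 0; 0 0 0 0 0; 0 0 0 0 0; 0 0 0 0 0"
}}

```text
clock: 33.75
tcp_pos: [0.5206, -0.2452, 0.0626]
orientation: [1.215, 2.896, -0.001]
contact_force: [-2.2, -0.7, -2.1]
grip_width: 0.0294
```

```bash
python3 look.py 30 230 180 430 380
```

```text
[ 0.5206 -0.2452  0.0626] 0.776305716617375 w 0.029395303693828107 F [-2.2482 -0.6996 -2.1395] M [-0.0624  0.5456  0.0034] t 33.75
```

View pics/s30.png

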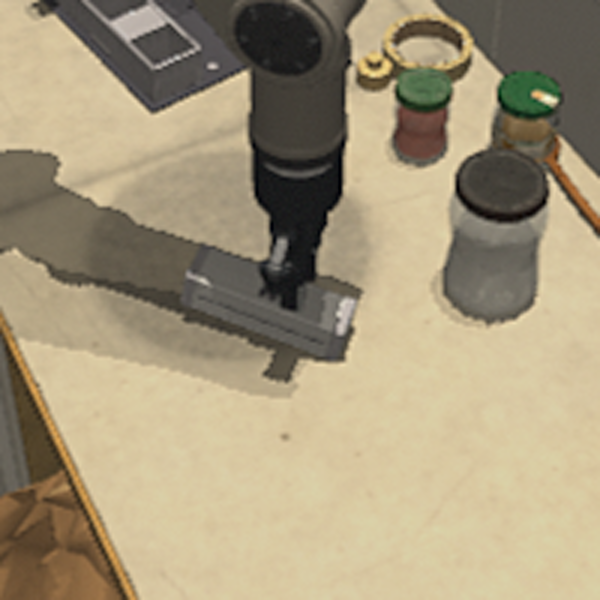

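Request:
{"op": "carry_out", "data": {
  "series": "0.2 0 0.3 0 0; 0 0 0 0 0; 0 0 0 0 0.6; 0 0 0 0 0.9; 0 0 0 0 0.9; 0 0 0 0 0.9; 0 0 -3 0 0.9; 0 0 -4 0 1"
}}

```text
clock: 34.85
tcp_pos: [0.5186, -0.2427, 0.1293]
orientation: [-1.214, -2.895, 0.001]
contact_force: [1.4, 0.6, 0.2]
grip_width: 0.0855
```

```bash
python3 look.py 31 230 180 430 380
```

```text
[ 0.5186 -0.2427  0.1293] 0.7769142764206767 w 0.0854551523717935 F [1.442  0.6363 0.1835] M [ 0.0047 -0.0793 -0.055 ] t 34.85
```

View pics/s31.png

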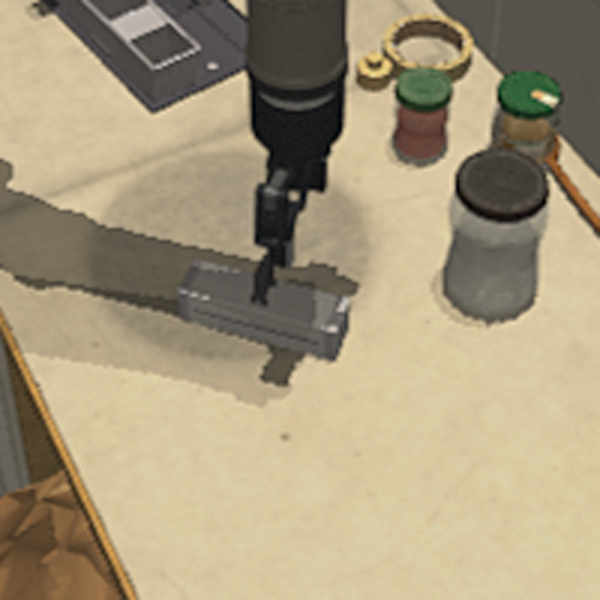

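View pics/w31.png

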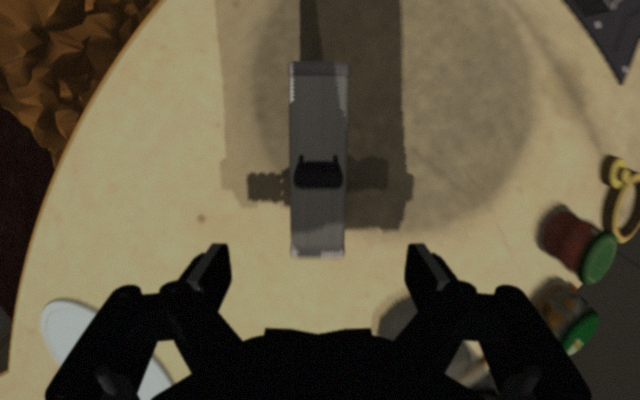

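```bash
python3 - <<'E'
from tins import *
f=grab("wrist"); p,R,o=tool()
for u in [(292,62),(348,62),(291,250),(345,250),(320,257)]:
    q=onz(f,u,.042); print(q,(R.T@(q-p))*100)
E
```

```text
[ 0.4366 -0.1829  0.042 ] [10.2529 -1.7544  8.8787]
[ 0.465  -0.1548  0.042 ] [10.2643  2.2438  8.8875]
[ 0.5363 -0.2891  0.042 ] [-4.3093 -2.0856  8.9305]
[ 0.5677 -0.2584  0.042 ] [-4.3158  2.3018  8.9402]
[ 0.5576 -0.2771  0.042 ] [-4.9465  0.2714  8.938 ]
```

Request:
{"op": "carry_out", "data": {
  "series": "4.2 0.2 0 0 1; 4.2 0 0 0 1; 0 0 4 0 1; 0 0 4 0 1; 0 0 3.4 0 1; 0 0 0 0 1; 0 0 0 0 0; 0 0 0 0 0",
  "grip_force": 25
}}

```text
clock: 36.0
tcp_pos: [0.4626, -0.182, 0.0165]
orientation: [1.214, 2.895, 0.001]
contact_force: [-0.1, 0.3, -0.4]
grip_width: 0.0517
```

```bash
python3 look.py 32 230 180 430 380
```

```text
[ 0.4626 -0.182   0.0165] 0.7769590336446925 w 0.05170167121780074 F [-0.1164  0.3134 -0.3765] M [-0.004  -0.028   0.0434] t 36.0
```

View pics/w32.png

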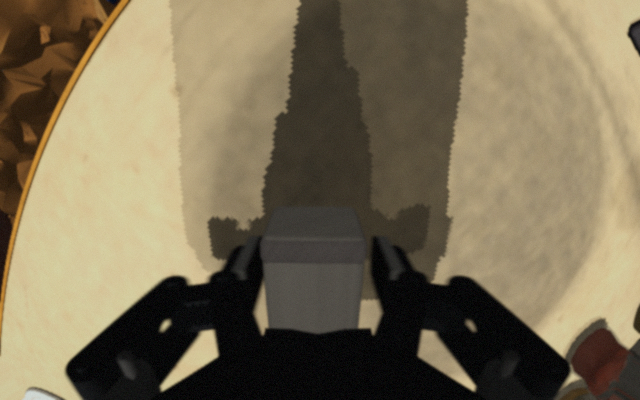

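Request:
{"op": "carry_out", "data": {
  "series": "0 0 0 0 0; 0 0 0 0 0; -0.2 0 -2.5 0 0; -0.7 0 -2.4 0 0; -1.2 0 -2.3 0 0; -1.6 0 -2 0 0; -2 0 -1.7 0 0; -2.2 0 -1.4 0 0",
  "grip_force": 20
}}

```text
clock: 37.1
tcp_pos: [0.5164, -0.2372, 0.1387]
orientation: [-1.213, -2.896, -0.002]
contact_force: [0.3, 0.9, -6.2]
grip_width: 0.0416
```

```bash
python3 look.py 33 230 180 430 380
```

```text
[ 0.5164 -0.2372  0.1387] 0.777586650380239 w 0.04160984106423503 F [ 0.3208  0.9279 -6.2476] M [ 0.1029  0.047  -0.0736] t 37.1
```

View pics/s33.png

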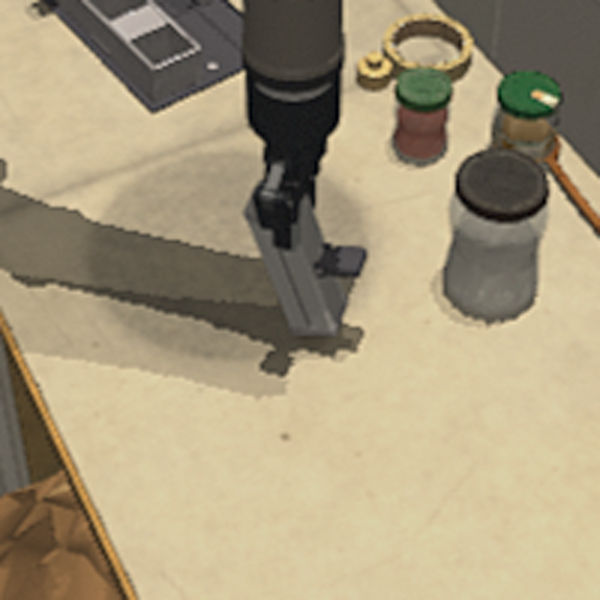

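View pics/w33.png

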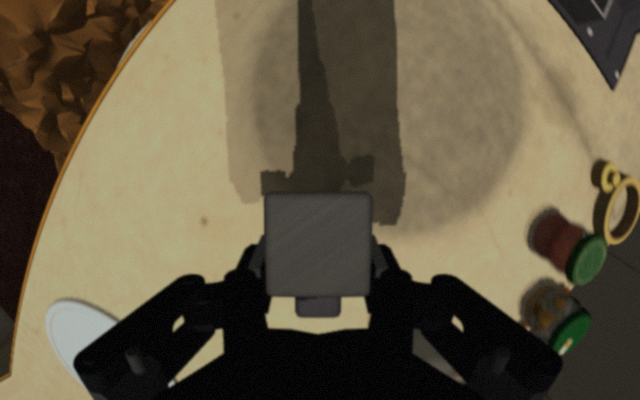

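Request:
{"op": "carry_out", "data": {
  "series": "-0.2 0 1.2 0 0; -0.5 0 1.1 0 0; -1.2 0 0.2 0 0; -1.2 0 0 0 0; -1.2 0 0 0 0; -0.8 0 0 0 0; 0 0 0 0 0"
}}

```text
clock: 38.08
tcp_pos: [0.5529, -0.2748, 0.1124]
orientation: [-1.215, -2.897, 0.001]
contact_force: [-0.2, 0.2, -5.7]
grip_width: 0.0415
```

```bash
python3 look.py 34 230 180 430 380
```

```text
[ 0.5529 -0.2748  0.1124] 0.7768270449509348 w 0.041471314028044964 F [-0.2145  0.1784 -5.6503] M [ 0.0163 -0.0245  0.0144] t 38.075
```

View pics/s34.png

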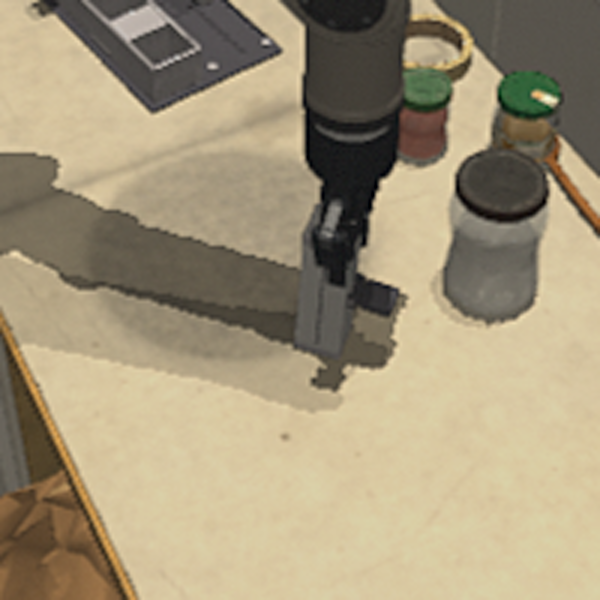

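View pics/w34.png

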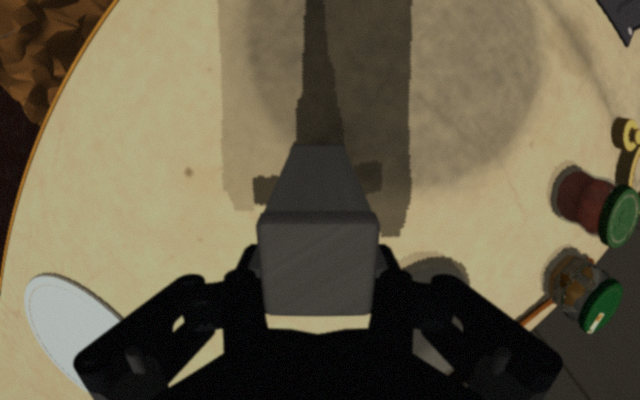

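```bash
cat > ov.py <<'E'
import sys
from wire import *
f=grab("wrist"); g=grab("scene"); p,R,o=tool(); print(p,o["contact_force"])
vs=[tuple(float(x) for x in a.split(",")) for a in sys.argv[2:]]
for k,fr in (("w",f),("s",g)):
    im=fr["color"].copy()
    for (psi,off,s),col in zip(vs,((0,0,255),(0,255,0),(255,0,0))): draw(im,fr,tinpts(p,R,psi,off=off,s=s)[0],col)
    u=proj(g,p)
    if k=="s": a,b=int(u[0])-40,int(u[1])-30; im=cv2.resize(im[b:b+80,a:a+80],None,fx=7,fy=7)
    else: im=cv2.resize(im[100:400,200:440],None,fx=2,fy=2)
    cv2.imwrite(f"pics/{k}{sys.argv[1]}.png",im)
E
python3 ov.py 35 0,-0.005,.056 -0.1,-0.005,.056
```

```text
[ 0.5526 -0.2741  0.1128] [-0.1813 -0.3379 -5.6606]
```

View pics/s35.png

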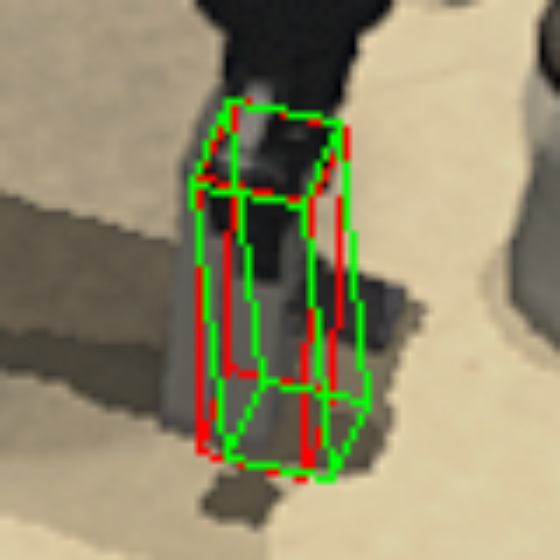

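View pics/w35.png

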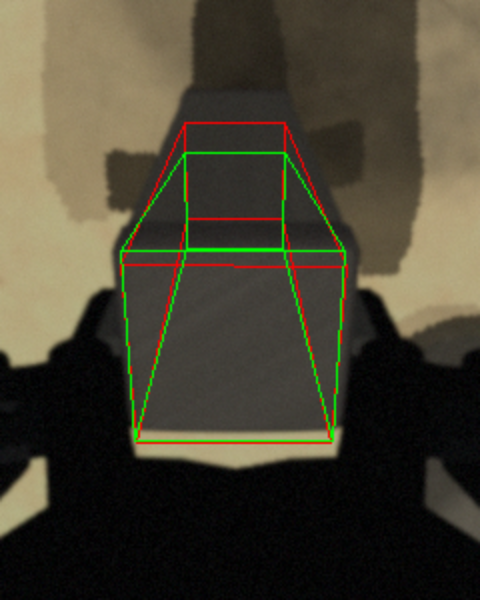

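Request:
{"op": "carry_out", "data": {
  "series": "0 0 0.5 0 0; 0 0 0.3 0 0; 0 0 0 0 1; 0 0 0 0 1; 0.6 0 0 0 1; 0.5 0 0 0 1; 0 0 0 0 1"
}}

```text
clock: 39.15
tcp_pos: [0.5448, -0.2659, 0.1051]
orientation: [-1.214, -2.897, -0.001]
contact_force: [-0.6, 0.1, -0.5]
grip_width: 0.0854
```

```bash
python3 ov.py 36 0,0,.05 0,-0.004,.05
```

```text
[ 0.5452 -0.2664  0.1053] [ 0.2982 -0.3842 -0.2693]
```

View pics/s36.png

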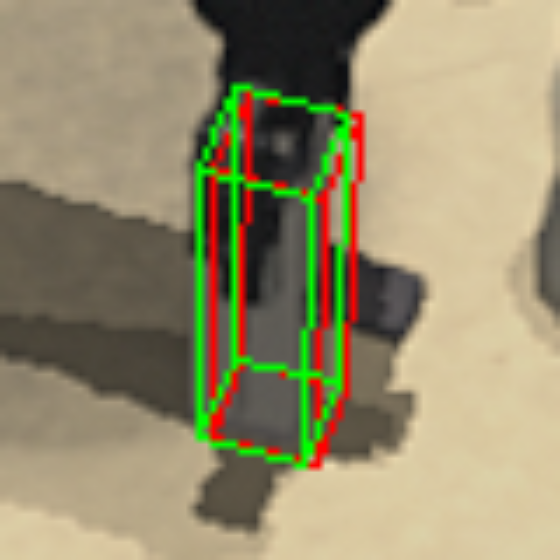

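View pics/w36.png

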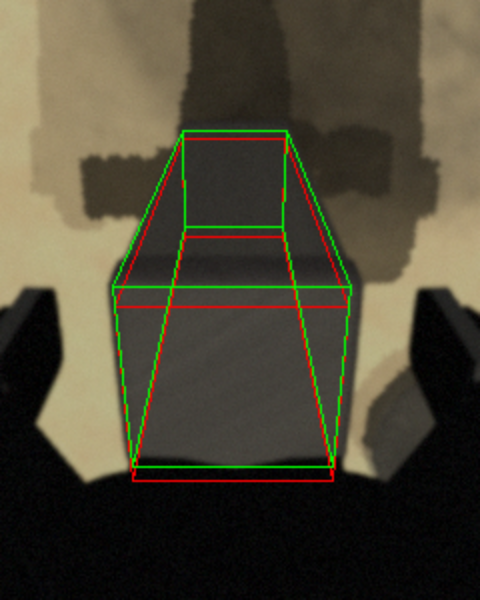

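Request:
{"op": "carry_out", "data": {
  "series": "0.4 0 0 0 1; 0 0 0 0 0; 0 0 0 0 0; 0 0 0 0 0; 0 0 -3 0 0; 0 0 -5 0 0; 0 0 -5 0 0; 0 0 0 0 0",
  "grip_force": 45
}}

```text
clock: 40.25
tcp_pos: [0.5439, -0.265, 0.2383]
orientation: [1.213, 2.892, 0.001]
contact_force: [-0.6, 0.4, -6.8]
grip_width: 0.0418
```

```bash
python3 ov.py 37 0,0,.045 0,-0.004,.045; python3 - <<'E'
from tins import *
a=.16; X=np.array([.539,.219]); t=X-.092*np.array([-np.sin(a),np.cos(a)]); print(t)
plan([t[0],t[1],.23],np.pi/2+a,g=0)
E
```

```text
[ 0.5416 -0.2629  0.2339] [-0.2664  0.1329 -7.281 ]
[0.5537 0.1282]
7 rows:  3.9 4.0 0.1 -0.136 0; 3.3 4.5 0.1 -0.136 0; 2.6 4.9 0.1 -0.136 0; 1.9 5.2 0.1 -0.136 0; 1.2 5.5 0.1 -0.136 0; 0.5 5.6 0.1 -0.136 0; -0.3 5.6 0.1 -0.136 0
```

View pics/s37.png

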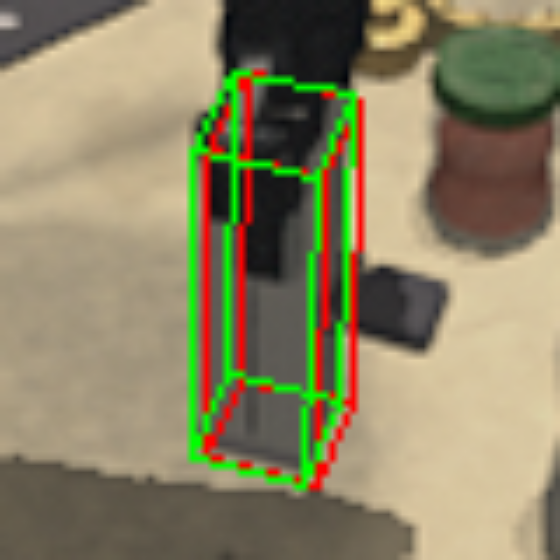

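View pics/w37.png

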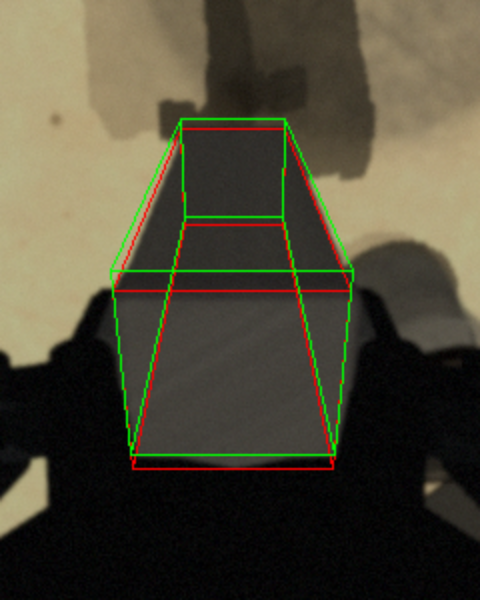

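Request:
{"op": "carry_out", "data": {
  "series": "3.9 4 0.1 -0.136 0; 3.3 4.5 0.1 -0.136 0; 2.6 4.9 0.1 -0.136 0; 1.9 5.2 0.1 -0.136 0; 1.2 5.5 0.1 -0.136 0; 0.5 5.6 0.1 -0.136 0; -0.3 5.6 0.1 -0.136 0; 0 0 0 0 0"
}}

```text
clock: 41.35
tcp_pos: [0.5515, 0.134, 0.2251]
orientation: [0.265, -3.125, -0.003]
contact_force: [0.5, -0.1, -6.1]
grip_width: 0.0414
```

```bash
python3 ov.py 38 0,0,.045; python3 - <<'E'
from tins import *
from rack import *
plan([.5537,.1282,.20],np.pi/2+.16,g=0)
f=grab("wrist"); save(f,"w39"); print([proj(f,c) for c in corners(.539,.219,.16)])
cv2.imwrite("pics/w39z.png",cv2.resize(f["color"][100:300,300:560],None,fx=3,fy=3))
E
```

```text
[0.5522 0.1274 0.2257] [ 0.2107 -1.6549 -5.9089]
1 rows:  -0.2 0.1 2.6 -0.000 0
[array([288.3984, 148.9707]), array([501.9986, 154.3595]), array([289.6414, 204.8448]), array([495.6015, 203.7176])]
```

View pics/w39z.png

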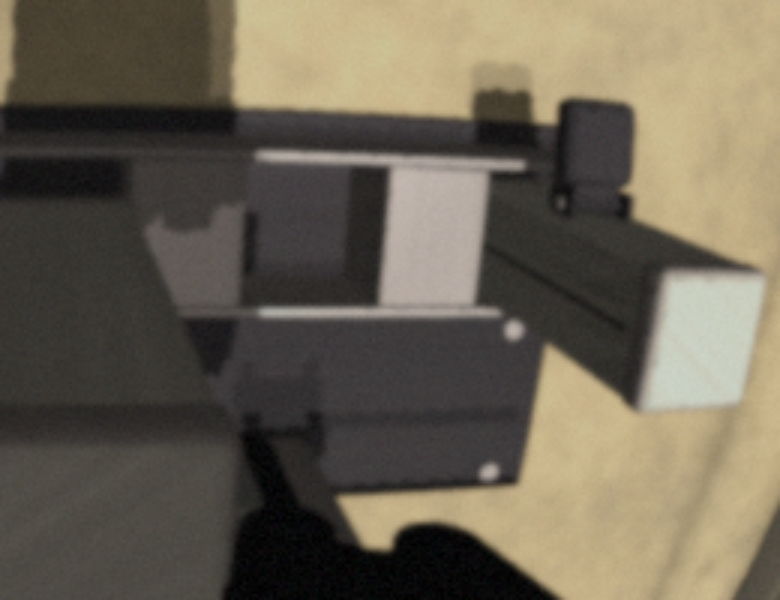

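View pics/s38.png

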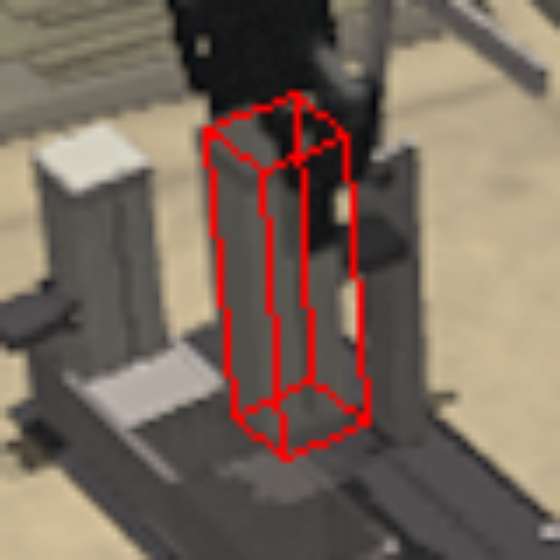

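```bash
python3 - <<'E'
from rack import *
f=grab("wrist"); a=.16;ax=np.array([np.cos(a),np.sin(a),0]);ay=np.array([-np.sin(a),np.cos(a),0]);X=np.array([.539,.219,.046])
for y in (.026,.066,-.026): print(y,proj(f,X+y*ay-.026*ax),proj(f,X+y*ay+.026*ax))
E
```

```text
0.026 [429.2139 153.8975] [425.4351 200.3584]
0.066 [461.9454 155.0734] [457.2954 200.1085]
-0.026 [382.5592 152.7862] [380.2827 200.6286]
```

Request:
{"op": "carry_out", "data": {
  "series": "-0.1 0.1 2.5 0 0; 0 0 3 0 0; 0 0 2 0 0; 0 0 1.5 0 0; 0 0 0 0 0"
}}

```text
clock: 42.18
tcp_pos: [0.554, 0.1273, 0.1372]
orientation: [0.246, -3.129, 0.002]
contact_force: [-1.4, 0.8, -5.8]
grip_width: 0.0414
```

```bash
python3 look.py 40 200 90 360 250
```

```text
[0.554  0.1273 0.1372] 1.7274472367644518 w 0.04141263956035685 F [-1.3818  0.8399 -5.7678] M [-0.0078 -0.0181  0.0271] t 42.175
```

View pics/s40.png

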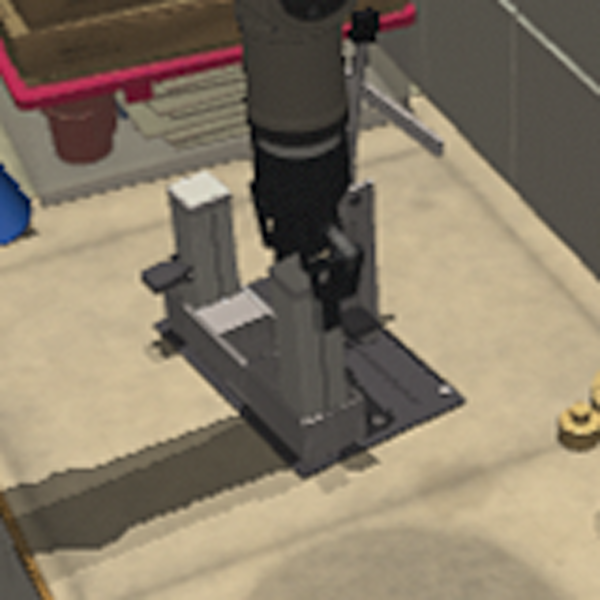

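Going in freely; lower onto the floor, release, rise.

Request:
{"op": "carry_out", "data": {
  "series": "0 0 1.2 0 0; 0 0 1.2 0 0; 0 0 0.3 0 0; 0 0 0 0 1; 0 0 0 0 1; 0 0 -3 0 1; 0 0 -5 0 1; 0 0 -6 0 1"
}}

```text
clock: 43.28
tcp_pos: [0.5542, 0.1282, 0.2524]
orientation: [0.248, -3.13, 0.001]
contact_force: [1.6, 0.9, -0.2]
grip_width: 0.0852
```

```bash
python3 look.py 41 200 90 360 250
```

```text
[0.5542 0.1282 0.2524] 1.7289832438553483 w 0.08521440371439742 F [ 1.5783  0.8816 -0.1577] M [ 0.1125 -0.0801 -0.0166] t 43.275
```

View pics/s41.png

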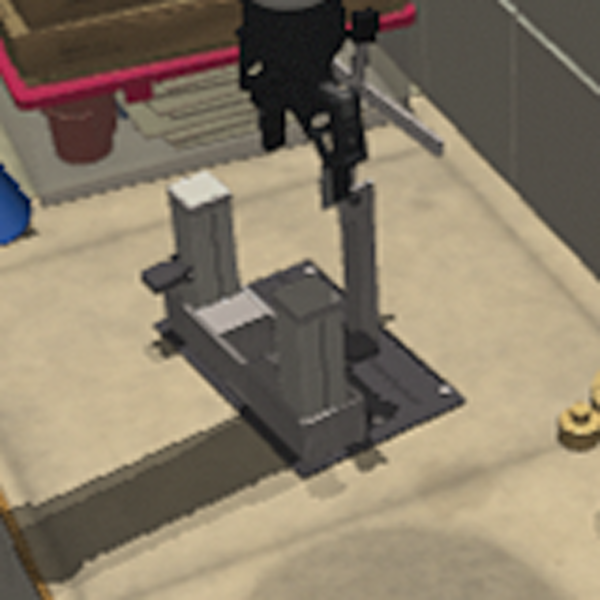

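View pics/w41.png

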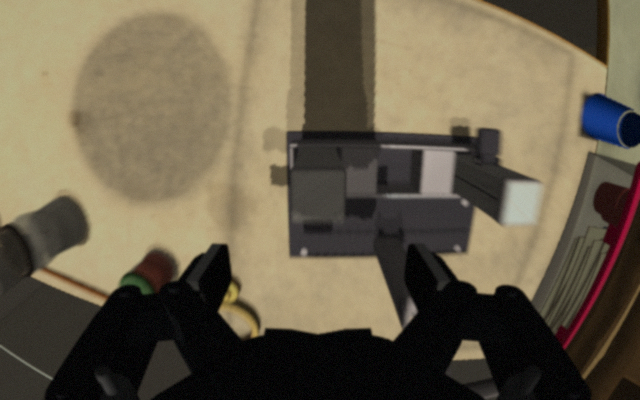

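```bash
python3 - <<'E'
from wire import *
a=.16;ax=np.array([np.cos(a),np.sin(a),0]);ay=np.array([-np.sin(a),np.cos(a),0]);X=np.array([.539,.219,0]);z=np.array([0,0,1.])
for n in ("scene","top"):
    f=grab(n); im=f["color"].copy()
    for y,col in ((.092,(0,0,255)),(-.092,(0,255,0))):
        c=X+y*ay+.081*z
        draw(im,f,[c+sx*.075*z+sy*.021*ax+sn*.021*ay for sx,sy,sn in itertools.product((-1,1),(-1,1),(-1,1))],col)
    b=(230,120,330,220) if n=="scene" else (180,130,310,230)
    cv2.imwrite(f"pics/{n}42.png",cv2.resize(im[b[1]:b[3],b[0]:b[2]],None,fx=6,fy=6))
E
```

```text
(no output)
```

View pics/scene42.png

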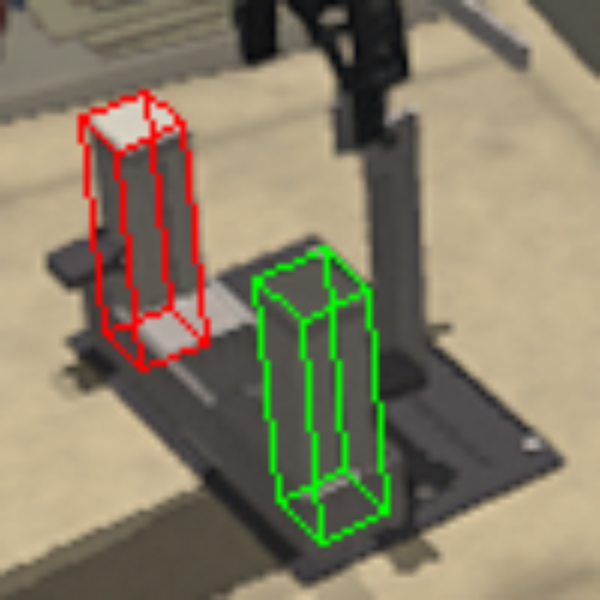

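View pics/top42.png

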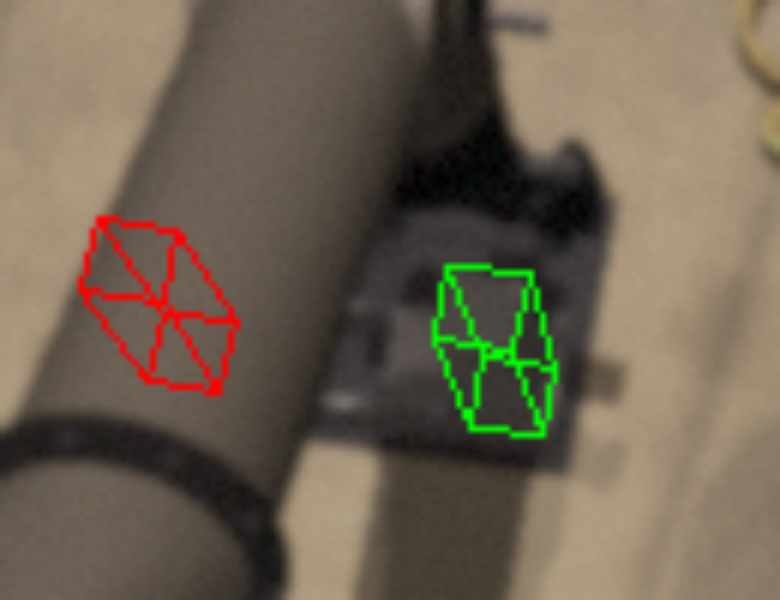

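Request:
{"op": "carry_out", "data": {
  "series": "0 0 -5 0 1; 0 0 -5 0 1; 0 0 -4 0 1; -3 3 0 0 1; -5 3.1 0 0 1; -4.9 3.1 0 0 1; 0 0 0 0 1; 0 0 0 0 1"
}}

```text
clock: 44.48
tcp_pos: [0.6674, 0.2388, 0.3892]
orientation: [0.247, -3.129, 0.003]
contact_force: [0.3, -0.5, -0.7]
grip_width: 0.0854
```

```bash
python3 look.py 43 200 40 400 200; python3 - <<'E'
from wire import *
plan([.667,.239,.305],np.pi/2+.16)
f=grab("wrist");g=grab("scene");rs=[]
for k in (f,g,grab("top")):
    d=spotter.mark_of(k,"keeper_tab"); print(k["name"],[(x["uv"],x["confidence"]) for x in d[:2]])
    if d and k["name"]!="wrist": rs.append(ray(k,d[0]["uv"]))
if len(rs)>1: print(tri(rs))
E
```

```text
[0.6674 0.2388 0.3892] 1.7282743905657472 w 0.0853687273226352 F [ 0.3423 -0.4816 -0.7263] M [-0.0125  0.0318  0.0037] t 44.475
2 rows:  0.0 0.1 4.3 -0.002 1; 0.0 0.1 4.3 -0.002 1
wrist [([317.6, 197.3], 0.64)]
scene [([299.5, 95.1], 0.84)]
top [([230.6, 117.4], 0.68)]
(array([0.6653, 0.2348, 0.3169]), [np.float64(0.002888723858155737), np.float64(0.0028887238581559002)])
```

View pics/s43.png

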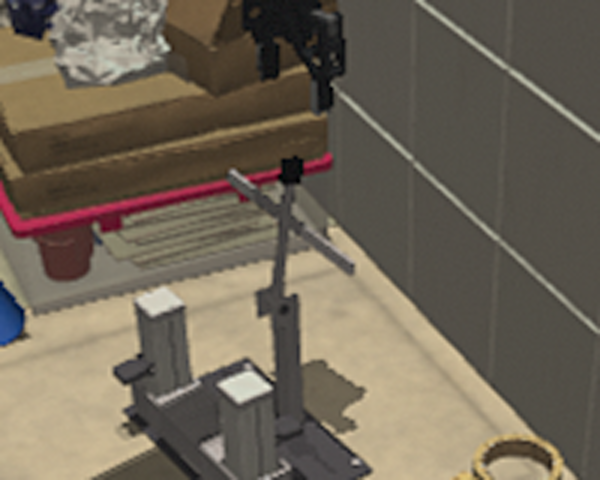

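View pics/w43.png

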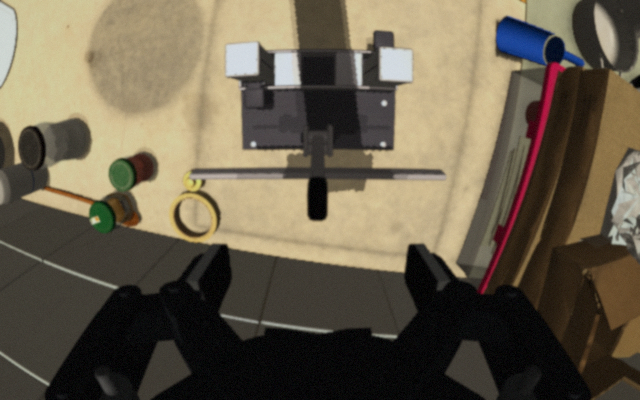

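Request:
{"op": "carry_out", "data": {
  "series": "0 -0.2 4 0 0.6; 0 0 4.3 0 0.6; 0 0 0.1 0 0.6; 0 0 0 0 0.6; 0 0 0 0 0; 0 0 0 0 0; 0 0 0 0 0",
  "grip_force": 40
}}

```text
clock: 45.75
tcp_pos: [0.6686, 0.2386, 0.3091]
orientation: [-0.249, 3.129, 0.003]
contact_force: [0.2, 3.0, 6.0]
grip_width: 0.0132
```

Request:
{"op": "carry_out", "data": {
  "series": "1.9 0 -0.3 0 0; 2.2 0 0 0 0; 1.9 0 0.3 0 0; 1.8 0 0.5 0 0; 1.7 0 0.7 0 0; 1.6 0 0.9 0 0; 1.5 0 1.1 0 0; 0 0 0 0 0"
}}

```text
clock: 46.75
tcp_pos: [0.5419, 0.2187, 0.2769]
orientation: [0.25, -3.13, -0.004]
contact_force: [-10.3, 0.5, 13.0]
grip_width: 0.0134
```

```bash
python3 look.py 44 200 40 400 200
```

```text
[0.5419 0.2187 0.2769] 1.7302025929606781 w 0.01335056713797149 F [-10.3153   0.4633  12.9592] M [ 0.1714  1.6946 -0.0843] t 46.75
```

View pics/s44.png

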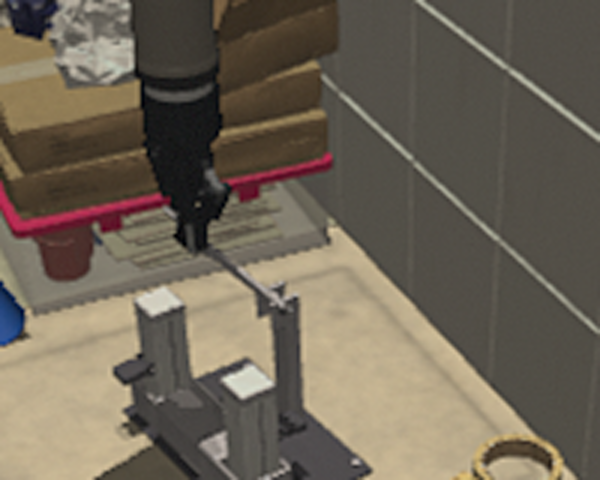

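Request:
{"op": "carry_out", "data": {
  "series": "1.3 0 1.3 0 0; 1.2 0 1.5 0 0; 1 0 1.6 0 0; 0.8 0 1.7 0 0; 0.6 0 1.8 0 0; 0.3 0 1.9 0 0; 0.1 0 1.9 0 0; 0 0 0.3 0 0"
}}

```text
clock: 47.85
tcp_pos: [0.4904, 0.2107, 0.1579]
orientation: [0.249, -3.129, -0.005]
contact_force: [-19.6, -1.8, 48.5]
grip_width: 0.0135
```

```bash
python3 look.py 45 200 90 360 250
```

```text
[0.4904 0.2107 0.1579] 1.7296283874019718 w 0.013469158952375113 F [-19.6452  -1.8465  48.5127] M [-0.7108  3.8834 -0.0873] t 47.85
```

View pics/s45.png

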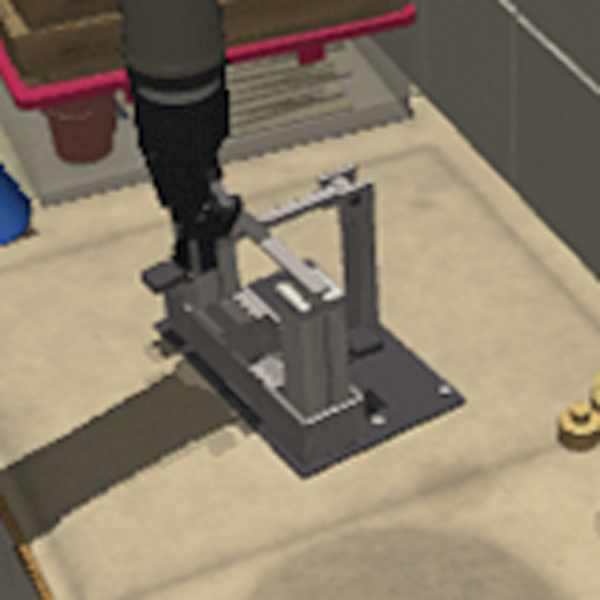

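Request:
{"op": "carry_out", "data": {
  "series": "-0.2 0 -0.4 0 0; 0 0 0 0 0.6; 0 0 0 0 0.6; 0 0 0 0 0.6; 0 0 -3 0 0.6; 0 0 -5 0 0.6; 3 0 -5 0 0.6; 4 0 -2 0 0.6"
}}

```text
clock: 48.95
tcp_pos: [0.4252, 0.1987, 0.312]
orientation: [-0.245, 3.128, 0.003]
contact_force: [-0.5, -0.2, 0.5]
grip_width: 0.0513
```

Request:
{"op": "carry_out", "data": {
  "series": "3 3 0 0 1; 3 4 0 0 1; 1 5 0 0 1; 0 5 0 0 1; 0 0 0 0 1; 0 0 0 0 1; 0 0 0 0 1; 0 0 0 0 1"
}}

```text
clock: 49.95
tcp_pos: [0.3287, 0.3545, 0.3094]
orientation: [-0.245, 3.132, 0.0]
contact_force: [-0.1, 0.3, 0.3]
grip_width: 0.0857
```

```bash
python3 look.py 46 200 90 360 250; python3 - <<'E'
from rack import *
f=grab("top"); save(f,"t46"); im=cv2.imread("pics/t46.png"); cv2.imwrite("pics/t46.png",cv2.resize(im[90:290,150:450],None,fx=2.6,fy=2.6))
X=np.array([.539,.219,0]);a=.16;ax=np.array([np.cos(a),np.sin(a),0]);g=grab("scene")
for al in (0,.05,.1,.15): 
    P=X+.095*ax+np.array([0,0,.168])-.15*np.cos(al)*ax+np.array([0,0,.15*np.sin(al)]); print(al,proj(g,P),proj(f,P))
for k in (g,f): print([(d["uv"],d["confidence"]) for d in spotter.mark_of(k,"keeper_tab")[:2]])
E
```

```text
[0.3287 0.3545 0.3094] 1.7272221496552542 w 0.08569202712925546 F [-0.1423  0.2859  0.2763] M [0.0177 0.0095 0.025 ] t 49.95
0 [250.4696 155.7523] [226.3797 192.3893]
0.05 [250.2817 153.7347] [225.9498 191.558 ]
0.1 [250.1999 151.6675] [225.5412 190.6038]
0.15 [250.2254 149.5562] [225.1555 189.5277]
[([250.0, 156.5], 0.73)]
[([227.4, 191.8], 0.55)]
```

View pics/s46.png

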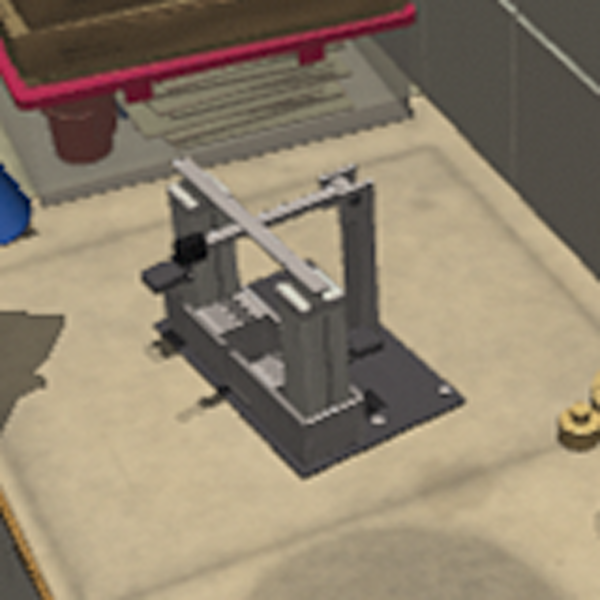

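View pics/t46.png

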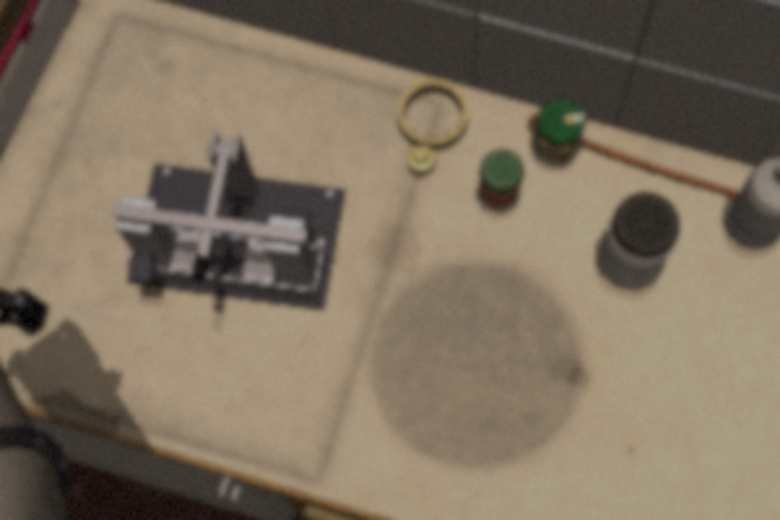

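```bash
python3 -c "
from bench import r
print(r.hand_in())"
```

```text
the job is handed in; nothing more can be done
None
```

I raised the keeper lever to about 1.78 rad and put both tins found on the worktop upright in bays 1 and 3, heavy end down. Then I lowered the lever onto its stop and handed the job in at about 50 s; the hand-in reports no verdict. I lifted each tin by its handle to see which end dropped, then took it by the light end, stood it up on the worktop and lowered it into its bay.

- **Tins:** With the lever still up, the scene view matched upright tins seated on the bay floors. The last pictures, after lowering, still show both standing.
- **Lever:** The tab pixels fit an angle of about 0 rad.
- **Bystanders:** The brass weight, green-lidded jar and sugar jar look to be where they were. I judged this by eye and did not re-measure them at the end.
- **Robot:** The gripper is clear of everything and the force reading is near zero.

Two things did not go to plan. The first tin slid about 5 cm both times I set it down and let go, so I located it again before the next grasp. Pressing the lever onto its stop briefly pushed back on the gripper with about 50 N, below the 120 N wrist limit.

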